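# Set up the infusion trolley: hanger, bottles and tape

### The job

Set this infusion trolley up for a piggyback drip: take the steel extension hanger off its stand and hang it over the overhead rail, then hang the big bottle from the hanger's lower loop, and hang every small bottle straight over the rail beside it, so that the small ones stay higher. Put the rolls of tape on the tape post, fully down, the widest at the bottom and the narrowest on top. Work with the bottles and rolls that are there today (some may be missing), do not tip a bottle over, and leave everything else where it is.

Things in the scene. Friction and masses are not known exactly. Their poses are not given: they have to be found in the camera images.
- rail (a point): middle of the overhead rail: a fixed level steel tube 10 mm in diameter and 680 mm long on two posts (22 mm) at its ends; the point lies on the tube's axis, 345 mm above the table; y runs along the rail, x away from the robot. Hang things anywhere within 300 mm of its middle
- stand_bar (a point): middle of the bar of the hanger's stand, on which the extension hanger hangs at the start: a fixed level bar 10 mm in diameter, 175 mm above the table, between two posts 150 mm apart, over a flat foot 90 x 170 mm; y runs along the bar, x away from the robot
- hanger_grip (a point): extension hanger's blue grip on its hook's shank: upright block 28 mm high, 20 mm wide (y), 14 mm deep (x); the point is its centre. The hanger is steel, 161 mm tall, 0.1 kg: hook on top, flat neck, closed rectangular loop at the bottom. It hangs loosely, can swing and slide on its bar. z is up; the hook opens to +x
- hanger_hook (a point): underside of the hook's peak, 22 mm to +x of and 36 mm above the grip's centre. The hook is steel strip up to 24 mm wide (y): shank with the grip on its -x side, a free lip 14 mm to +x of this point that ends 15 mm below it, and a level foot 52 mm below it. A bar goes in under the lip and up into the peak; a seated 10 mm bar has its axis 5.7 mm below the point
- hanger_loop (a point): middle of the lower bar of the extension hanger's loop, on its axis, 118 mm below and 26 mm to +x of the grip's centre: round bar 6 mm in diameter along y, 64 mm between the axes of the loop's side bars; the loop's upper bar is 46 mm above it (axis to axis)
- big_grip (a point): grip of the big bottle (0.32 kg, clear): infusion bottle, neck down in a round wire cage 62 mm across, 167 mm tall over the hook on top, green grip and cap. The point is the grip's centre, 127 mm above the cage's flat foot and 22 mm to -x of the cage's axis; the grip is an upright block 28 mm high, 20 mm wide (y), 14 mm deep (x). z is up when upright; the hook opens to +x
- big_hook (a point): on the big bottle's cage, 22 mm to +x of and 36 mm above the grip's centre: a hook of the same shape and size as the hanger's (hanger_hook). The hanger's 6 mm loop bar seated in it has its axis 3 mm below the point
- small1_grip (a point): grip of a small bottle (0.16 kg, amber; may be absent): infusion bottle, neck down in a round wire cage 50 mm across, 152 mm tall over the hook on top, orange grip and cap. The point is the grip's centre, 112 mm above the cage's flat foot and 22 mm to -x of the cage's axis; the grip is an upright block 28 mm high, 20 mm wide (y), 14 mm deep (x). z is up when upright; the hook opens to +x
- small1_hook (a point): on that small bottle's cage, 22 mm to +x of and 36 mm above the grip's centre: a hook of the same shape and size as the hanger's (hanger_hook)
- small2_grip (a point): grip of another small bottle (0.16 kg, amber; may be absent): infusion bottle, neck down in a round wire cage 50 mm across, 152 mm tall over the hook on top, orange grip and cap. The point is the grip's centre, 112 mm above the cage's flat foot and 22 mm to -x of the cage's axis; the grip is an upright block 28 mm high, 20 mm wide (y), 14 mm deep (x). z is up when upright; the hook opens to +x
- small2_hook (a point): on that small bottle's cage, 22 mm to +x of and 36 mm above the grip's centre: a hook of the same shape and size as the hanger's (hanger_hook)
- small3_grip (a point): grip of a third small bottle (0.16 kg, amber; may be absent): infusion bottle, neck down in a round wire cage 50 mm across, 152 mm tall over the hook on top, orange grip and cap. The point is the grip's centre, 112 mm above the cage's flat foot and 22 mm to -x of the cage's axis; the grip is an upright block 28 mm high, 20 mm wide (y), 14 mm deep (x). z is up when upright; the hook opens to +x
- small3_hook (a point): on that small bottle's cage, 22 mm to +x of and 36 mm above the grip's centre: a hook of the same shape and size as the hanger's (hanger_hook)
- post_foot (a point): foot of the fixed tape post, on its axis, at the top of its round base (90 mm across, 10 mm thick), where the lowest roll comes to lie; the post is 29 mm in diameter, rises 70 mm above this point and has a tapered tip
- roll_wide_c (a point): centre of the widest roll of tape: white with a blue core, 64 mm outer diameter, 34 mm hole, 36 mm wide (tall as it lies flat); z is its axis. May be absent
- roll_mid_c (a point): centre of the middle roll of tape: beige with a white core, 64 mm outer diameter, 34 mm hole, 24 mm wide (tall as it lies flat); z is its axis. May be absent
- roll_thin_c (a point): centre of the narrowest roll of tape: pink with a white core, 64 mm outer diameter, 34 mm hole, 12 mm wide (tall as it lies flat); z is its axis. May be absent
- gauze: bystander: white and blue gauze box 75 x 95 x 28 mm, origin under its centre
- swabs: bystander: blue swab box 60 x 75 x 28 mm, origin under its centre
- meter: bystander: white hand-held meter 110 x 55 x 26 mm, origin under its centre
- dressing: bystander: flat white and green dressing pack 95 x 70 x 22 mm, origin under its centre
- carton: bystander: white and orange carton 42 x 110 x 26 mm, origin under its centre
Things that resemble listed ones, but are neither listed nor needed, are in the scene too. Leave any orange look-alike of the part that bears roll_mid_c alone.

How it is judged (in metres and radians):
On the way, in this order (a step that is already met when the one before it is completed fails the run):
1. the extension hanger hangs over the rail (x of hanger_hook in the frame of rail between -0.008 and 0.008 m and z of hanger_hook in the frame of rail between -0.0003 and 0.0117 m and y of hanger_hook in the frame of rail between -0.3 and 0.3 m and angle between hanger_hook's own z axis and vertical below 0.25 rad), for 0.2 s.
2. the big bottle hangs from the hanger's lower loop (x of big_hook in the frame of hanger_loop between -0.008 and 0.008 m and z of big_hook in the frame of hanger_loop between -0.0027 and 0.0093 m and y of big_hook in the frame of hanger_loop between -0.025 and 0.025 m and angle between big_hook's own z axis and vertical below 0.25 rad), for 0.2 s.
At the end, for the whole second after the job is handed in: Hanger and small bottles sit with their hooks' peaks on the rail, the big bottle on the hanger's lower bar (within 8 mm sideways, 6 mm in height), within 0.25 rad of upright, still. Rolls on the post within 6 mm of its axis, level, widest lowest, each within 4 mm of fully down (all of step 1 and all of step 2 and x of small1_hook in the frame of rail between -0.008 and 0.008 m and z of small1_hook in the frame of rail between -0.0003 and 0.0117 m and y of small1_hook in the frame of rail between -0.3 and 0.3 m and angle between each of small1_hook, small2_hook, small3_hook's own z axis and vertical below 0.25 rad and x of small2_hook in the frame of rail between -0.008 and 0.008 m and z of small2_hook in the frame of rail between -0.0003 and 0.0117 m and y of small2_hook in the frame of rail between -0.3 and 0.3 m and x of small3_hook in the frame of rail between -0.008 and 0.008 m and z of small3_hook in the frame of rail between -0.0003 and 0.0117 m and y of small3_hook in the frame of rail between -0.3 and 0.3 m and horizontal distance between each of roll_wide_c, roll_mid_c, roll_thin_c and post_foot below 0.006 m and angle between the z axis of each of roll_wide_c, roll_mid_c, roll_thin_c and the z axis of post_foot, either way round below 0.08 rad and z of roll_wide_c in the frame of post_foot between 0.014 and 0.022 m and (z of roll_mid_c in the frame of post_foot between 0.008 and 0.016 m or z of roll_mid_c in the frame of post_foot between 0.044 and 0.052 m) and (z of roll_thin_c in the frame of post_foot between 0.026 and 0.034 m or z of roll_thin_c in the frame of post_foot between 0.038 and 0.046 m or z of roll_thin_c in the frame of post_foot between 0.062 and 0.07 m)); the robot touches nothing.
It fails at once if a bottle is tipped over (more than 50 degrees) (angle between any of big_grip, small1_grip, small2_grip, small3_grip's own z axis and vertical above 0.87 rad).
It fails at once if a bystander is moved by more than 30 mm (distance of any of gauze, swabs, meter, dressing, carton from where it was at the start of the episode above 0.03 m).
Of small1, small2, small3 only 2 to 3 are there at a start; the rules pass over those that are not, and their reading is None.
Of roll_wide, roll_mid, roll_thin only 2 to 3 are there at a start; the rules pass over those that are not, and their reading is None.
At some moment in a run one of roll_wide, roll_mid, roll_thin may be knocked a few centimetres aside while the robot is not near it.
Once in a run the grip may slacken for a moment while it holds something.
It also fails if it takes over 210 s, if anything falls off the work surface, if the arm or the gripper's body presses on something with over 40 N, if the wrist force passes 120 N, or if a joint passes its speed limit or range.

### The arm

A 7-joint arm with a two-finger parallel gripper is mounted at the origin on the work surface. World frame = base frame: x ahead of the robot, y to its left, z up, the work surface at z = 0. Lengths are in mm, angles in degrees, forces in N, time in s.
With the tool pointing down it reaches from about 400 to 875 mm from the base axis. Payload 19.3 kg.
Tool frame: the origin (TCP) lies midway between the tips of the shut fingers; the grasp point (between the pads) lies 19 mm behind it; z points along the fingers, y is the line along which they close (so a half turn about z gives the same grasp; the last joint's range is limited). The gripper opens to 85 mm and grips with 20 to 120 N. Pads are 22 mm wide; open, the fingers measure 114 mm over their backs; the gripper's body (76 mm by 85 mm) begins 54 mm behind the grasp point. The pads swing forward as they close: fully open they stand 13 mm farther back than shut.
Start: joints at [-67.735, 29.874, -2.08, 91.645, 1.215, 58.505, -6.463], TCP at [276.812, 560.348, 231.291] pointing down, gripper open.
Joint ranges: [-166.77, 166.77], [-17.47, 122.26], [-85.68, 81.53], [9.62, 139.38], [-72.42, 252.41], [9.2, 110.78], [-144.41, 144.41]. Speed limits (degrees/s): [108.29, 108.29, 136.94, 136.94, 172.46, 172.46, 172.46].

### API

Orientations are given as a 3x3 rotation matrix whose columns are the frame's x, y, z axes.
In Python, from bench import arm gives the robot as it stands.
- The arm moves only by the shell command python3 -m pendant 'ROWS'. ROWS is JSON, a list of rows, each an object of numbers: "fingers": the finger opening in mm, from 0 to 85.4; "dx", "dy", "dz": the shift along the tool's x, y, z in mm; "roll": the turn about the tool's z in rad. In form: [{"fingers": .., "dx": .., "dy": .., "dz": .., "roll": ..}, ...]. A call has 1 to 5 rows; each row shifts and turns the commanded pose from where the row before left it, along the tool's axes as they then stand; what a row does not reach is not made up. A row lasts 1/10 s, in which the tool goes at most 50 mm and 8.59 degrees, less where a joint would pass 70% of its speed; a pose out of reach is approached as far as the arm can. A call with a gripper value outside its range is refused whole. The fingers move at their own pace and stop on an object; the grip force is fixed at half the most. Time passes only in rows, so rows that do not move let the fingers close. It gives the time, the measured TCP pose, the force, the opening and the grip force at its end, in the units of the state.
- arm.get_obs(): the state, without advancing time (a new reading comes with each control period).
- arm.snapshot(name): name is "scene" or "top" or "wrist"; returns (picture, depth): 480x640x3 uint8, red, green, blue; 480x640 float32, mm along the optical axis (not along the pixel's ray), 0 where there is no reading.
- arm.camera_model(name): a dict with "fx", "fy", "cx", "cy" (pixels), "cam_to_world" (4x4, takes a point from camera to world coordinates); the wrist camera has in their place "tool_from_camera" (4x4, takes a point from camera to tool coordinates, whose origin is the TCP and whose axes are the flange's). Camera axes: x right, y up, looking along -z (the intrinsics and any distortion apply to the point x, -y, -z); pixel columns grow to the right and rows downward; lengths in mm; the calibration is good to about 2 mm. A picture is of the moment at which its call begins: read the wrist's pose just before it. camera_model takes no time and is no camera call.
- arm.hand_in(): hands the job in; it is judged then, once.
The state is a dict: "t": time; "joint_pos": joint angles; "qvel": joint speeds; "joint_efforts": joint torques, N m; "tcp_pos": TCP position; "tcp_rot": TCP orientation; "contact_force": force on the tool from outside, world axes, zero at the start; "ft_torque": the same for the moment, N m; "opening": finger opening in mm; "grip_force": force on a finger pad.
Only numpy, scipy, OpenCV 4.12 (cv2) and the standard library are available. Lean on these libraries where they do the work, as an engineer would, in place of code of your own. Each camera call takes 0.05 s, during which the arm holds its last target. There are 200 camera calls.

## Working session

There is one attempt and no reset: what is moved stays moved. The work goes in short steps, Python scripts to look and compute and a shell command to move; the robot and the scene stay as the last step left them, time stands still between calls to the robot, and variables do not carry over. Pictures are saved under pics/ and viewed, at most 14 in all, crops included, and the job is handed in when it is done.

```bash
ls; mkdir -p pics
cat > h.py <<'E'
import numpy as np, cv2
from bench import arm
def T(name):
    m=arm.camera_model(name)
    if name!='wrist': return m,np.array(m['cam_to_world'])
    o=arm.get_obs(); W=np.eye(4); W[:3,:3]=o['tcp_rot']; W[:3,3]=o['tcp_pos']
    return m,W@np.array(m['tool_from_camera'])
def snap(name,fn=None):
    m,M=T(name); im,d=arm.snapshot(name)
    if fn: cv2.imwrite('pics/'+fn,im[:,:,::-1])
    v,u=np.mgrid[:480,:640]
    P=np.stack([(u-m['cx'])/m['fx']*d,-(v-m['cy'])/m['fy']*d,-d],-1)
    W=P@M[:3,:3].T+M[:3,3]; W[d==0]=np.nan
    return im,d,W
E
python3 - <<'E'
from h import *
for n in('scene','top','wrist'):
    im,d,W=snap(n,n+'0.png'); np.savez(n+'0.npz',im=im,W=W)
    m,M=T(n); print(n,{k:v for k,v in m.items() if k[0] in 'fc' and k!='cam_to_world'},M.round(2).tolist(),[k for k in m])
print(arm.get_obs())
E
```

```text
pics
scene {'fx': 438.0055251232432, 'fy': 438.0055251232432, 'cx': 327.72588679311474, 'cy': 231.23223710702865} [[-0.76, -0.53, 0.38, 833.11], [0.65, -0.61, 0.45, 392.59], [-0.01, 0.59, 0.81, 1003.52], [0.0, 0.0, 0.0, 1.0]] ['fx', 'fy', 'cx', 'cy', 'cam_to_world']
top {'fx': 462.89950887703475, 'fy': 462.89950887703475, 'cx': 313.59885727894704, 'cy': 238.23164688036434} [[0.01, 1.0, -0.06, 363.87], [-1.0, 0.01, -0.0, -69.93], [-0.0, 0.06, 1.0, 1396.08], [0.0, 0.0, 0.0, 1.0]] ['fx', 'fy', 'cx', 'cy', 'cam_to_world']
wrist {'fx': 372.1815835693315, 'fy': 372.1815835693315, 'cx': 322.19702113126965, 'cy': 244.41623147244746} [[0.44, -0.86, -0.26, 210.3], [0.9, 0.42, 0.13, 593.61], [0.0, -0.29, 0.96, 373.89], [0.0, 0.0, 0.0, 1.0]] ['fx', 'fy', 'cx', 'cy', 'tool_from_camera']
{'t': 0.15, 'joint_pos': array([-67.73335684,  29.89833861,  -2.07956153,  91.66497493,
         1.21486787,  58.50236449,  -6.46419849]), 'qvel': array([ 0.00277861, -0.20327349, -0.00688517, -0.08961057, -0.02688116,
        0.02850819,  0.03428815]), 'joint_efforts': array([ 2.22114191e-03, -9.27392292e+01,  1.98091194e+00, -3.70056081e+01,
        1.80749857e-02,  6.36098091e-03, -3.20208244e-06]), 'tcp_pos': array([276.7518208 , 560.13425076, 230.89878723]), 'tcp_rot': array([[-8.96546226e-01,  4.42950097e-01, -2.75379618e-04],
       [ 4.42950178e-01,  8.96545948e-01, -7.09899533e-04],
       [-6.75595873e-05, -7.58437198e-04, -9.99999710e-01]]), 'contact_force': array([ 0.80645264,  0.71168277, -0.54122652]), 'ft_torque': array([-0.02257406, -0.00531621,  0.01240458]), 'grip_force': 0.0, 'opening': 85.17349225201819}
```

View pics/scene0.png

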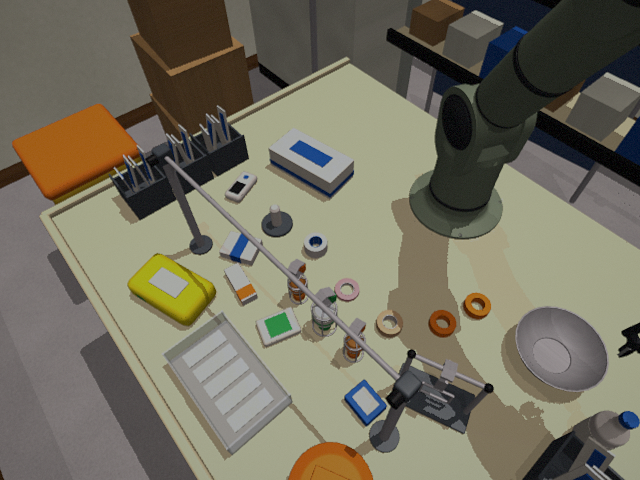

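View pics/top0.png

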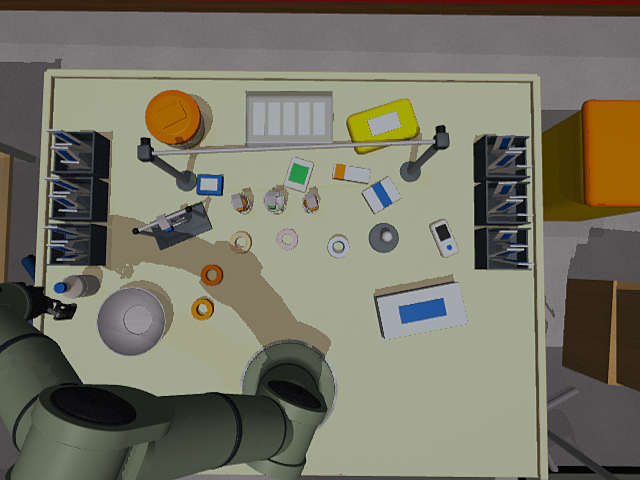

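The scene shows two small bottles at (297,280) and (354,340), the big bottle at (323,318), and all three rolls: wide (316,243), pink (346,289) and beige (389,322). The orange rolls at (443,322) and (478,305) are the look-alikes. The post is at (277,220), the hanger stand at (440,390), and the rail runs from (170,160) to (405,385).

```bash
cat > seg.py <<'E'
from h import *
def comps(mask,W,mn=6):
    n,l,s,c=cv2.connectedComponentsWithStats(mask.astype(np.uint8),connectivity=8)
    r=[]
    for i in range(1,n):
        if s[i,4]>=mn:
            p=W[l==i]; p=p[~np.isnan(p[:,0])]
            if len(p): r.append((c[i].round(0).tolist(),int(s[i,4]),np.median(p,0).round(1).tolist(),p.min(0).round(0).tolist(),p.max(0).round(0).tolist()))
    return r
def hsv(im): 
    h=cv2.cvtColor(im,cv2.COLOR_RGB2HSV).astype(int); return h[...,0],h[...,1],h[...,2]
E
python3 - <<'E'
from seg import *
for n in('top','scene'):
    f=np.load(n+'0.npz'); im,W=f['im'],f['W']; H,S,V=hsv(im)
    z=W[...,2]; ok=(W[...,0]>250)&(W[...,0]<800)&(abs(W[...,1])<420)
    print(n)
    b=ok&(z>60)
    for nm,m in dict(green=(H>40)&(H<85)&(S>90),orange=(H>3)&(H<20)&(S>120),blue=(H>95)&(H<130)&(S>90)).items():
        for r in comps(m&b,W): print(nm,r)
    R=W[ok&(abs(z-347)<8)]; 
    if len(R): 
        p=np.polyfit(R[:,1],R[:,0],1); print('rail',len(R),p,R.min(0),R.max(0),np.median(R[:,2]))
    for r in comps(ok&(z>5)&(z<120),W,30): print('low',r)
    for r in comps(ok&(z>120)&(z<220),W,10): print('high',r)
E
```

```text
top
green ([272.0, 207.0], 18, [521.1, 46.6, 143.1], [518.0, 38.0, 125.0], [525.0, 56.0, 145.0])
orange ([173.0, 123.0], 1789, [753.5, 322.0, 139.5], [697.0, 252.0, 91.0], [800.0, 404.0, 152.0])
orange ([243.0, 205.0], 61, [537.7, 131.8, 75.1], [513.0, 123.0, 66.0], [558.0, 143.0, 130.0])
orange ([316.0, 200.0], 8, [550.3, -76.3, 68.1], [543.0, -78.0, 64.0], [558.0, -75.0, 72.0])
orange ([305.0, 203.0], 20, [540.9, -43.3, 73.2], [531.0, -49.0, 69.0], [551.0, -40.0, 81.0])
orange ([313.0, 208.0], 17, [521.0, -66.6, 127.0], [516.0, -75.0, 118.0], [525.0, -58.0, 130.0])
blue ([151.0, 147.0], 6, [629.7, 305.1, 349.4], [627.0, 305.0, 344.0], [636.0, 311.0, 353.0])
blue ([442.0, 148.0], 9, [635.0, -361.9, 349.1], [634.0, -369.0, 346.0], [636.0, -352.0, 358.0])
blue ([169.0, 229.0], 40, [456.1, 318.9, 156.8], [450.0, 313.0, 135.0], [467.0, 333.0, 167.0])
blue ([423.0, 304.0], 158, [257.1, -386.0, 77.5], [251.0, -420.0, 68.0], [272.0, -313.0, 83.0])
rail 1417 [-5.23520419e-02  6.33154853e+02] [ 598.27660178 -370.59544924  339.09354631] [687.69845865 331.26877321 354.9910518 ] 349.58215778275
[... 5810 characters left out ...]
.0], [651.0, 346.0, 120.0])
high ([185.0, 208.0], 248, [657.9, -354.6, 172.4], [646.0, -364.0, 120.0], [666.0, -350.0, 220.0])
high ([296.0, 266.0], 171, [548.9, -60.6, 144.5], [523.0, -79.0, 120.0], [566.0, -46.0, 153.0])
high ([326.0, 294.0], 211, [544.6, 44.4, 159.8], [523.0, 29.0, 121.0], [565.0, 56.0, 168.0])
high ([357.0, 326.0], 165, [542.2, 139.2, 146.1], [520.0, 122.0, 122.0], [555.0, 154.0, 155.0])
high ([449.0, 373.0], 909, [483.6, 330.0, 177.9], [447.0, 251.0, 120.0], [521.0, 405.0, 188.0])
high ([391.0, 420.0], 179, [628.8, 319.3, 174.0], [619.0, 306.0, 121.0], [631.0, 327.0, 220.0])
high ([332.0, 463.0], 2218, [746.3, 296.3, 138.2], [701.0, 250.0, 123.0], [800.0, 361.0, 148.0])
```

```bash
python3 -m pendant '[{"dx":-37,"dy":-20,"dz":-14},{"dx":-37,"dy":-20,"dz":-14},{"dx":-37,"dy":-20,"dz":-14},{"dx":-37,"dy":-20,"dz":-14},{"dx":-37,"dy":-20,"dz":-14}]'
python3 -m pendant '[{"dx":-37,"dy":-20,"dz":-14},{"dx":-37,"dy":-20,"dz":-14},{"roll":-0.14},{"roll":-0.14},{"roll":-0.14}]'
python3 -m pendant '[{"roll":-0.14},{"roll":-0.14},{"roll":-0.14},{},{}]'
python3 - <<'E'
from seg import *
o=arm.get_obs(); print(o['t'],o['tcp_pos'],o['tcp_rot'])
im,d,W=snap('wrist','w1.png'); np.savez('w1.npz',im=im,W=W)
H,S,V=hsv(im); z=W[...,2]
for r in comps((H>95)&(H<130)&(S>90)&(z>60),W,20): print('blue',r)
for lo,hi in((150,165),(165,172),(172,185),(185,200)):
  for r in comps((z>lo)&(z<hi),W,40): print(lo,hi,r)
E
```

```text
0.15 [276.7518208  560.13425076 230.89878723] [[-8.96546226e-01  4.42950097e-01 -2.75379618e-04]
 [ 4.42950178e-01  8.96545948e-01 -7.09899533e-04]
 [-6.75595873e-05 -7.58437198e-04 -9.99999710e-01]]
blue ([399.0, 266.0], 2145, [297.4, 601.0, 170.3], [285.0, 585.0, 61.0], [358.0, 619.0, 172.0])
blue ([465.0, 312.0], 298, [400.7, 639.4, 79.3], [289.0, 610.0, 60.0], [404.0, 646.0, 256.0])
blue ([491.0, 369.0], 25, [286.4, 607.6, 286.2], [285.0, 606.0, 285.0], [288.0, 609.0, 290.0])
blue ([485.0, 379.0], 20, [284.9, 604.6, 290.8], [284.0, 603.0, 289.0], [286.0, 606.0, 293.0])
blue ([525.0, 399.0], 21, [287.8, 610.4, 298.4], [287.0, 610.0, 297.0], [289.0, 612.0, 300.0])
blue ([465.0, 401.0], 29, [275.5, 596.9, 305.3], [274.0, 595.0, 303.0], [277.0, 598.0, 307.0])
blue ([482.0, 405.0], 22, [276.8, 599.5, 306.7], [276.0, 599.0, 305.0], [279.0, 600.0, 308.0])
blue ([457.0, 408.0], 20, [274.3, 594.7, 307.2], [273.0, 593.0, 305.0], [276.0, 596.0, 309.0])
blue ([487.0, 449.0], 20, [275.2, 596.3, 317.8], [273.0, 596.0, 317.0], [276.0, 597.0, 320.0])
blue ([529.0, 469.0], 453, [537.4, 631.1, 125.4], [295.0, 600.0, 111.0], [540.0, 639.0, 307.0])
blue ([464.0, 469.0], 21, [272.7, 590.8, 322.4], [271.0, 590.0, 321.0], [273.0, 592.0, 324.0])
150 165 ([389.0, 248.0], 229, [287.4, 600.3, 160.5], [285.0, 587.0, 150.0], [295.0, 615.0, 165.0])
150 165 ([416.0, 362.0], 341, [373.4, 585.0, 154.2], [371.0, 571.0, 150.0], [377.0, 596.0, 159.0])
165 172 ([401.0, 268.0], 1896, [298.6, 601.2, 170.4], [285.0, 587.0, 165.0], [315.0, 616.0, 172.0])$[0]: bad value
$[0]: bad value
$[0]: bad value
```

View pics/w1.png

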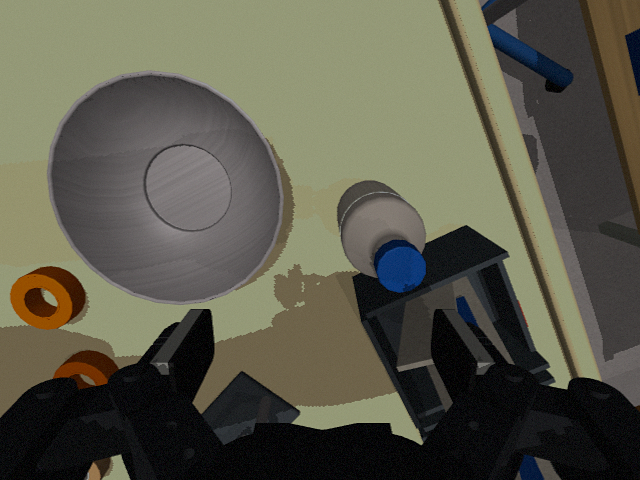

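The wrist view shows only the start pose, with the bowl at (165,185) and the bottle at (385,230). The rows were refused because every key is needed, so I'm retyping them in full.

```bash
python3 -m pendant '[{"fingers":85,"dx":-37,"dy":-20,"dz":-14,"roll":0},{"fingers":85,"dx":-37,"dy":-20,"dz":-14,"roll":0},{"fingers":85,"dx":-37,"dy":-20,"dz":-14,"roll":0},{"fingers":85,"dx":-37,"dy":-20,"dz":-14,"roll":0},{"fingers":85,"dx":-37,"dy":-20,"dz":-14,"roll":0}]'
python3 -m pendant '[{"fingers":85,"dx":-37,"dy":-20,"dz":-14,"roll":0},{"fingers":85,"dx":-37,"dy":-20,"dz":-14,"roll":0},{"fingers":85,"dx":0,"dy":0,"dz":0,"roll":-0.14},{"fingers":85,"dx":0,"dy":0,"dz":0,"roll":-0.14},{"fingers":85,"dx":0,"dy":0,"dz":0,"roll":-0.14}]'
python3 -m pendant '[{"fingers":85,"dx":0,"dy":0,"dz":0,"roll":-0.14},{"fingers":85,"dx":0,"dy":0,"dz":0,"roll":-0.14},{"fingers":85,"dx":0,"dy":0,"dz":0,"roll":-0.14},{"fingers":85,"dx":0,"dy":0,"dz":0,"roll":0},{"fingers":85,"dx":0,"dy":0,"dz":0,"roll":0}]'
cat > w.py <<'E'
from seg import *
import sys
o=arm.get_obs(); print(o['t'],o['tcp_pos'].round(1),np.array(o['tcp_rot']).round(3).tolist(),round(o['opening'],1),o['contact_force'].round(1))
im,d,W=snap('wrist',sys.argv[1]+'.png'); np.savez(sys.argv[1]+'.npz',im=im,W=W)
H,S,V=hsv(im); z=W[...,2]
E
cat > w1.py <<'E'
exec(open('w.py').read())
for r in comps((H>95)&(H<130)&(S>90)&(z>60),W,100): print('blue',r)
for lo,hi in((172,182),(182,200)):
  for r in comps((z>lo)&(z<hi),W,40): print(lo,hi,r)
E
python3 w1.py w2
```

```text
t: 0.7
tcp_pos: [399.1, 387.2, 301.9]
tcp_rot: [[-0.897, 0.443, -0.0], [0.443, 0.897, -0.0], [0.0, -0.0, -1.0]]
contact_force: [0.2, 1.6, -0.2]
opening: 85.4
grip_force: 0.0
t: 1.2
tcp_pos: [447.1, 319.8, 329.3]
tcp_rot: [[-0.999, 0.034, -0.0], [0.034, 0.999, -0.0], [0.0, -0.0, -1.0]]
contact_force: [0.2, 0.3, 0.8]
opening: 85.1
grip_force: 0.0
t: 1.7
tcp_pos: [447.1, 320.0, 329.2]
tcp_rot: [[-0.93, -0.368, -0.0], [-0.368, 0.93, -0.0], [0.0, -0.0, -1.0]]
contact_force: [-1.0, -0.3, -0.9]
opening: 85.1
grip_force: 0.0
1.7 [447.1 320.  329.2] [[-0.93, -0.368, -0.0], [-0.368, 0.93, -0.0], [0.0, -0.0, -1.0]] 85.1 [-1.  -0.3 -0.9]
blue ([319.0, 229.0], 280, [455.5, 321.6, 156.8], [451.0, 313.0, 134.0], [466.0, 332.0, 166.0])
blue ([607.0, 254.0], 318, [382.0, 604.2, 117.6], [378.0, 589.0, 60.0], [389.0, 682.0, 147.0])
blue ([610.0, 279.0], 434, [404.1, 626.1, 112.1], [398.0, 614.0, 60.0], [409.0, 682.0, 148.0])
blue ([586.0, 297.0], 128, [429.1, 601.6, 125.3], [426.0, 600.0, 64.0], [441.0, 685.0, 147.0])
blue ([586.0, 318.0], 554, [451.7, 628.0, 111.9], [446.0, 616.0, 60.0], [458.0, 645.0, 148.0])
blue ([542.0, 376.0], 254, [535.0, 626.7, 107.3], [417.0, 374.0, 72.0], [538.0, 642.0, 387.0])
172 182 ([320.0, 263.0], 2330, [471.8, 327.1, 179.4], [442.0, 254.0, 172.0], [515.0, 407.0, 182.0])
172 182 ([320.0, 279.0], 264, [489.9, 336.4, 178.7], [481.0, 323.0, 174.0], [499.0, 349.0, 182.0])
172 182 ([255.0, 383.0], 165, [608.6, 318.3, 177.3], [606.0, 308.0, 172.0], [619.0, 330.0, 182.0])
182 200 ([410.0, 266.0], 247, [450.2, 399.6, 184.6], [443.0, 393.0, 182.0], [458.0, 408.0, 188.0])
182 200 ([230.0, 271.0], 250, [509.1, 263.4, 184.6], [503.0, 256.0, 182.0], [518.0, 271.0, 188.0])
182 200 ([320.0, 269.0], 287, [480.1, 332.2, 183.5], [472.0, 320.0, 182.0], [489.0, 345.0, 186.0])
182 200 ([252.0, 393.0], 324, [608.7, 318.2, 191.6], [606.0, 308.0, 182.0], [618.0, 330.0, 200.0])
```

View pics/w2.png

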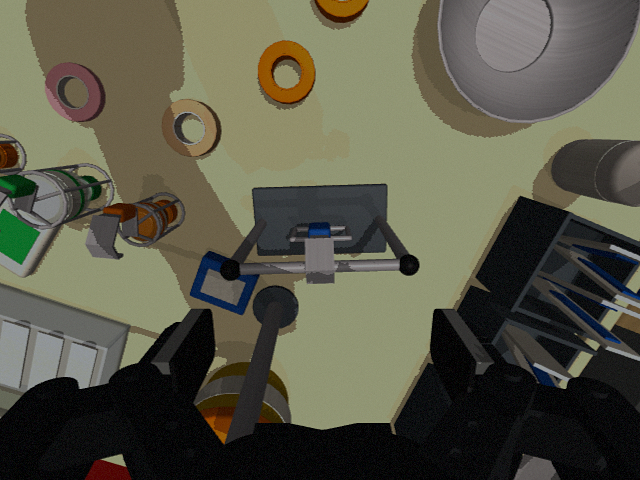

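The wrist view shows the hanger's blue grip at (319,229), its hook at (320,262), and the stand's post tops at (230,270) and (409,265). The stand is yawed about 23.4°. Now to grasp it.

```bash
python3 -m pendant '[{"fingers":50,"dx":0,"dy":0,"dz":0,"roll":-0.031},{"fingers":50,"dx":-7.6,"dy":-2,"dz":40,"roll":0},{"fingers":50,"dx":0,"dy":0,"dz":40,"roll":0},{"fingers":50,"dx":0,"dy":0,"dz":40,"roll":0},{"fingers":50,"dx":0,"dy":0,"dz":30,"roll":0}]'
python3 -m pendant '[{"fingers":50,"dx":0,"dy":0,"dz":24,"roll":0},{"fingers":50,"dx":0,"dy":0,"dz":24,"roll":0},{"fingers":50,"dx":0,"dy":0,"dz":0,"roll":0},{"fingers":50,"dx":0,"dy":0,"dz":0,"roll":0},{"fingers":50,"dx":0,"dy":0,"dz":0,"roll":0}]'
python3 -m pendant '[{"fingers":5,"dx":0,"dy":0,"dz":0,"roll":0},{"fingers":5,"dx":0,"dy":0,"dz":0,"roll":0},{"fingers":5,"dx":0,"dy":0,"dz":0,"roll":0},{"fingers":5,"dx":0,"dy":0,"dz":0,"roll":0},{"fingers":5,"dx":0,"dy":0,"dz":0,"roll":0}]'
python3 -m pendant '[{"fingers":5,"dx":0,"dy":0,"dz":0,"roll":0},{"fingers":5,"dx":0,"dy":0,"dz":0,"roll":0},{"fingers":5,"dx":0,"dy":0,"dz":0,"roll":0},{"fingers":5,"dx":0,"dy":0,"dz":0,"roll":0},{"fingers":5,"dx":0,"dy":0,"dz":0,"roll":0}]'
python3 w1.py w3
```

```text
t: 2.25
tcp_pos: [454.2, 320.9, 177.1]
tcp_rot: [[-0.916, -0.4, -0.001], [-0.4, 0.916, -0.001], [0.001, -0.0, -1.0]]
contact_force: [0.6, 0.9, -0.5]
opening: 50.0
grip_force: 0.0
t: 2.75
tcp_pos: [455.3, 321.8, 132.6]
tcp_rot: [[-0.916, -0.4, 0.001], [-0.4, 0.916, 0.001], [-0.002, 0.0, -1.0]]
contact_force: [-1.1, -0.2, 0.6]
opening: 50.3
grip_force: 0.0
t: 3.25
tcp_pos: [455.2, 321.6, 131.8]
tcp_rot: [[-0.916, -0.4, 0.001], [-0.4, 0.916, 0.001], [-0.001, 0.0, -1.0]]
contact_force: [-0.4, -0.3, 6.9]
opening: 18.9
grip_force: 57.9
t: 3.75
tcp_pos: [455.2, 321.5, 131.8]
tcp_rot: [[-0.916, -0.4, 0.001], [-0.4, 0.916, 0.001], [-0.001, 0.0, -1.0]]
contact_force: [0.0, -1.0, 7.6]
opening: 19.2
grip_force: 57.9
3.75 [455.2 321.5 131.8] [[-0.916, -0.4, 0.001], [-0.4, 0.916, 0.001], [-0.001, 0.0, -1.0]] 19.2 [ 0.  -1.   7.6]
blue ([322.0, 338.0], 2367, [455.3, 322.4, 153.2], [444.0, 310.0, 73.0], [489.0, 335.0, 165.0])
172 182 ([327.0, 382.0], 5035, [460.0, 328.2, 176.4], [427.0, 291.0, 172.0], [474.0, 356.0, 182.0])
172 182 ([202.0, 353.0], 222, [457.6, 285.5, 180.3], [456.0, 279.0, 175.0], [462.0, 290.0, 182.0])
172 182 ([205.0, 454.0], 192, [493.1, 298.0, 179.8], [489.0, 295.0, 177.0], [500.0, 300.0, 181.0])
172 182 ([440.0, 454.0], 199, [463.1, 367.2, 179.9], [461.0, 363.0, 177.0], [466.0, 374.0, 182.0])
182 200 ([198.0, 400.0], 8154, [461.7, 289.7, 189.5], [443.0, 270.0, 182.0], [482.0, 315.0, 200.0])
182 200 ([447.0, 400.0], 8129, [437.1, 352.9, 189.6], [423.0, 324.0, 182.0], [458.0, 368.0, 200.0])
```

View pics/w3.png

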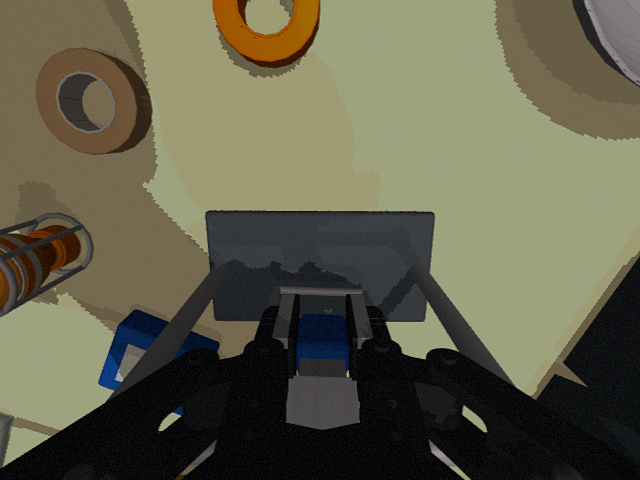

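The gripper holds the blue grip at (322,338), symmetric between the pads. Next I lift it off the stand bar, back away and approach the rail.

```bash
python3 -m pendant '[{"fingers":5,"dx":0,"dy":0,"dz":-10,"roll":0},{"fingers":5,"dx":0,"dy":0,"dz":-10,"roll":0},{"fingers":5,"dx":0,"dy":0,"dz":-8,"roll":0},{"fingers":5,"dx":0,"dy":0,"dz":0,"roll":0},{"fingers":5,"dx":0,"dy":0,"dz":0,"roll":0}]'
python3 -m pendant '[{"fingers":5,"dx":10,"dy":0,"dz":0,"roll":0},{"fingers":5,"dx":12,"dy":0,"dz":0,"roll":0},{"fingers":5,"dx":15,"dy":0,"dz":0,"roll":0},{"fingers":5,"dx":15,"dy":0,"dz":0,"roll":0},{"fingers":5,"dx":0,"dy":0,"dz":-20,"roll":0}]'
python3 -m pendant '[{"fingers":5,"dx":0,"dy":0,"dz":-30,"roll":0.0},{"fingers":5,"dx":0,"dy":0,"dz":-30,"roll":0.1},{"fingers":5,"dx":0,"dy":0,"dz":-30,"roll":0.1},{"fingers":5,"dx":0,"dy":0,"dz":-30,"roll":0.1},{"fingers":5,"dx":0,"dy":0,"dz":-31,"roll":0.063}]'
python3 -m pendant '[{"fingers":5,"dx":-15,"dy":-33,"dz":0,"roll":0},{"fingers":5,"dx":-15,"dy":-33,"dz":0,"roll":0},{"fingers":5,"dx":-15,"dy":-33,"dz":0,"roll":0},{"fingers":5,"dx":-15,"dy":-33,"dz":0,"roll":0},{"fingers":5,"dx":-15,"dy":-33,"dz":0,"roll":0}]'
python3 -m pendant '[{"fingers":5,"dx":-15,"dy":-33,"dz":0,"roll":0},{"fingers":5,"dx":-15,"dy":-33,"dz":0,"roll":0},{"fingers":5,"dx":-15,"dy":-33,"dz":0,"roll":0},{"fingers":5,"dx":0,"dy":0,"dz":0,"roll":0},{"fingers":5,"dx":0,"dy":0,"dz":0,"roll":0}]'
cat > rail.py <<'E'
exec(open('w.py').read())
for n,Wn in(('wrist',W),('scene',snap('scene','s_'+sys.argv[1]+'.png')[2]),('top',snap('top')[2])):
    x,y,zz=[Wn[...,i] for i in range(3)]
    m=(zz>335)&(zz<356)&(abs(x-637+.05*y)<25)&(abs(y)<290)
    q=Wn[m]; 
    if len(q)<30: print(n,len(q)); continue
    for _ in range(3):
        p=np.polyfit(q[:,1],q[:,0],1); r=q[:,0]-np.polyval(p,q[:,1]); q=q[abs(r)<max(6,1.5*r.std())]
    print(n,len(q),p,q.min(0).round(),q.max(0).round(),np.percentile(q[:,2],[10,50,95]).round(1))
E
python3 rail.py w4
```

```text
t: 4.3
tcp_pos: [454.8, 321.3, 159.5]
tcp_rot: [[-0.916, -0.401, 0.0], [-0.401, 0.916, 0.0], [-0.0, 0.0, -1.0]]
contact_force: [-0.3, -0.1, -1.5]
opening: 19.6
grip_force: 58.0
t: 4.8
tcp_pos: [403.8, 298.6, 177.6]
tcp_rot: [[-0.916, -0.401, -0.004], [-0.401, 0.916, -0.003], [0.005, -0.002, -1.0]]
contact_force: [1.0, -1.0, -0.8]
opening: 19.4
grip_force: 58.1
t: 5.3
tcp_pos: [406.0, 299.9, 331.1]
tcp_rot: [[-0.999, -0.045, -0.001], [-0.045, 0.999, -0.0], [0.001, -0.0, -1.0]]
contact_force: [0.8, 0.5, -1.1]
opening: 19.3
grip_force: 58.1
t: 5.8
tcp_pos: [489.5, 137.9, 330.0]
tcp_rot: [[-0.999, -0.049, -0.001], [-0.049, 0.999, -0.0], [0.001, -0.0, -1.0]]
contact_force: [0.6, 0.2, -0.8]
opening: 19.3
grip_force: 57.9
t: 6.3
tcp_pos: [539.2, 42.2, 329.7]
tcp_rot: [[-0.999, -0.048, -0.001], [-0.048, 0.999, 0.0], [0.001, 0.0, -1.0]]
contact_force: [-0.0, -0.6, -1.1]
opening: 19.1
grip_force: 58.0
6.3 [539.2  42.2 329.7] [[-0.999, -0.048, -0.001], [-0.048, 0.999, 0.0], [0.001, 0.0, -1.0]] 19.1 [-0.  -0.6 -1.1]
wrist 0
scene 1675 [-5.27749072e-02  6.37211850e+02] [ 617. -289.  342.] [656. 290. 353.] [346.2 348.7 351.1]
top 742 [-5.24238293e-02  6.31985179e+02] [ 612. -288.  342.] [651. 290. 356.] [346.3 349.3 352.8]
```

View pics/w4.png

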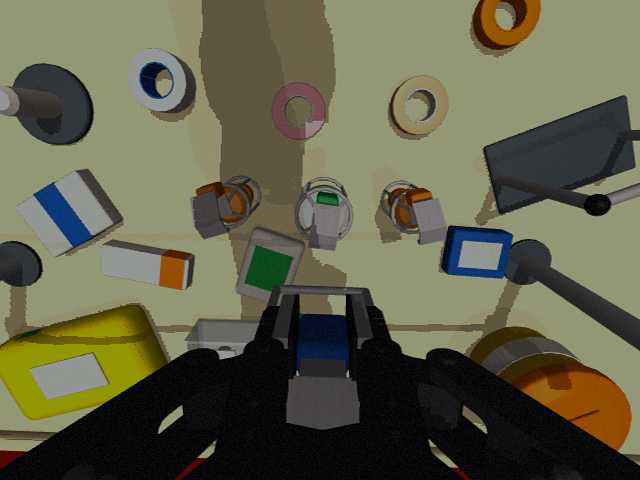

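The wrist view shows the hanger held upright, small bottles at (235,205) and (410,205), the big bottle at (322,210), and rolls at (160,80), (298,108) and (418,105). Now the hook goes over the rail.

```bash
python3 -m pendant '[{"fingers":5,"dx":-15,"dy":0,"dz":0,"roll":0},{"fingers":5,"dx":-15,"dy":0,"dz":0,"roll":0},{"fingers":5,"dx":-15,"dy":0,"dz":0,"roll":0},{"fingers":5,"dx":-11,"dy":0,"dz":0,"roll":0},{"fingers":5,"dx":-10,"dy":0,"dz":0,"roll":0}]'
python3 -m pendant '[{"fingers":5,"dx":0,"dy":0,"dz":0,"roll":0},{"fingers":5,"dx":0,"dy":0,"dz":0,"roll":0},{"fingers":5,"dx":0,"dy":0,"dz":8,"roll":0},{"fingers":5,"dx":0,"dy":0,"dz":8,"roll":0},{"fingers":5,"dx":0,"dy":0,"dz":4,"roll":0}]'
python3 -m pendant '[{"fingers":5,"dx":0,"dy":0,"dz":3,"roll":0},{"fingers":5,"dx":0,"dy":0,"dz":2,"roll":0},{"fingers":5,"dx":0,"dy":0,"dz":2,"roll":0},{"fingers":5,"dx":0,"dy":0,"dz":0,"roll":0},{"fingers":5,"dx":0,"dy":0,"dz":0,"roll":0}]'
python3 - <<'E'
from h import *
for n in('scene','top'):
    im,d,W=snap(n,n+'1.png'); np.savez(n+'1.npz',im=im,W=W)
im=cv2.imread('pics/scene1.png')[180:380,200:440]; cv2.imwrite('pics/c1.png',cv2.resize(im,None,fx=3,fy=3))
E
```

```text
t: 6.95
tcp_pos: [606.2, 46.7, 330.2]
tcp_rot: [[-0.999, -0.05, -0.0], [-0.05, 0.999, 0.0], [0.0, 0.0, -1.0]]
contact_force: [-1.1, 0.9, -0.4]
opening: 19.3
grip_force: 58.0
t: 7.45
tcp_pos: [605.3, 45.9, 309.2]
tcp_rot: [[-0.999, -0.049, -0.001], [-0.049, 0.999, -0.0], [0.001, -0.0, -1.0]]
contact_force: [-0.1, 0.1, -0.9]
opening: 19.2
grip_force: 58.0
t: 7.95
tcp_pos: [605.9, 45.9, 303.4]
tcp_rot: [[-0.999, -0.049, 0.0], [-0.049, 0.999, 0.0], [-0.0, 0.0, -1.0]]
contact_force: [0.6, -0.6, -0.5]
opening: 19.5
grip_force: 58.1
```

View pics/c1.png

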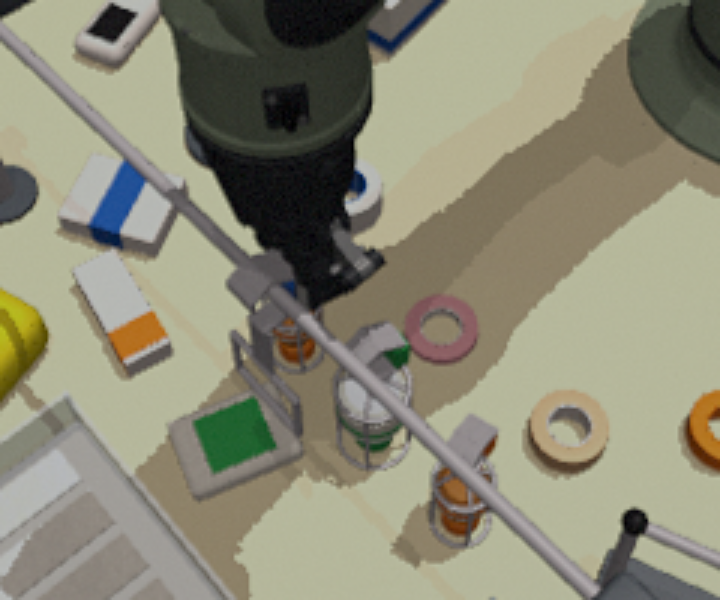

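The hook sits over the rail at (265,275) in the crop. I'll seat it and release it briefly so that it really hangs, then grip it again.

```bash
python3 -m pendant '[{"fingers":5,"dx":0,"dy":0,"dz":1,"roll":0},{"fingers":5,"dx":0,"dy":0,"dz":1,"roll":0},{"fingers":5,"dx":0,"dy":0,"dz":0,"roll":0},{"fingers":5,"dx":0,"dy":0,"dz":0,"roll":0},{"fingers":5,"dx":0,"dy":0,"dz":0,"roll":0}]'
python3 -m pendant '[{"fingers":34,"dx":0,"dy":0,"dz":0,"roll":0},{"fingers":34,"dx":0,"dy":0,"dz":0,"roll":0},{"fingers":34,"dx":0,"dy":0,"dz":0,"roll":0},{"fingers":34,"dx":0,"dy":0,"dz":0,"roll":0},{"fingers":34,"dx":0,"dy":0,"dz":0,"roll":0}]'
python3 -m pendant '[{"fingers":34,"dx":0,"dy":0,"dz":0,"roll":0},{"fingers":34,"dx":0,"dy":0,"dz":0,"roll":0},{"fingers":34,"dx":0,"dy":0,"dz":0,"roll":0},{"fingers":34,"dx":0,"dy":0,"dz":0,"roll":0},{"fingers":34,"dx":0,"dy":0,"dz":0,"roll":0}]'
python3 - <<'E'
from seg import *
def blue(W,im):
    H,S,V=hsv(im);z=W[...,2]
    return comps((H>95)&(H<130)&(S>90)&(z>280)&(z<345)&(abs(W[...,0]-600)<60),W,8)
for n in('wrist','scene'):
    im,d,W=snap(n,n+'_r.png'); print(n,blue(W,im))
    if n=='scene':
        z=W[...,2]; m=(z>170)&(z<260)&(abs(W[...,0]-640)<40)&(abs(W[...,1]-46)<45); 
        for r in comps(m,W,10): print(r)
E
```

```text
t: 8.55
tcp_pos: [606.4, 45.9, 302.4]
tcp_rot: [[-0.999, -0.049, 0.002], [-0.049, 0.999, 0.0], [-0.002, 0.0, -1.0]]
contact_force: [-2.1, -0.4, 10.5]
opening: 19.4
grip_force: 57.7
t: 9.05
tcp_pos: [605.9, 45.9, 301.2]
tcp_rot: [[-0.999, -0.049, -0.0], [-0.049, 0.999, -0.0], [0.0, -0.0, -1.0]]
contact_force: [-0.4, 0.3, -0.2]
opening: 34.3
grip_force: 0.0
t: 9.55
tcp_pos: [605.9, 46.0, 301.3]
tcp_rot: [[-0.999, -0.049, -0.0], [-0.049, 0.999, -0.0], [0.0, -0.0, -1.0]]
contact_force: [-0.1, -0.3, -0.3]
opening: 33.8
grip_force: 0.0
wrist [([392.0, 309.0], 11, [597.4, 74.1, 310.9], [597.0, 73.0, 309.0], [598.0, 75.0, 313.0]), ([248.0, 314.0], 9, [600.3, 17.9, 316.0], [600.0, 17.0, 314.0], [601.0, 20.0, 317.0]), ([320.0, 336.0], 2352, [604.4, 45.8, 323.6], [602.0, 36.0, 301.0], [616.0, 56.0, 335.0]), ([372.0, 325.0], 13, [594.2, 63.5, 330.1], [593.0, 63.0, 325.0], [596.0, 65.0, 334.0]), ([244.0, 339.0], 8, [597.6, 21.0, 337.4], [595.0, 20.0, 330.0], [601.0, 22.0, 343.0])]
scene [([298.0, 276.0], 31, [616.0, 52.8, 324.4], [612.0, 45.0, 308.0], [619.0, 63.0, 340.0])]
([289.0, 307.0], 244, [641.6, 48.1, 229.0], [637.0, 10.0, 195.0], [646.0, 81.0, 260.0])
```

View pics/wrist_r.png

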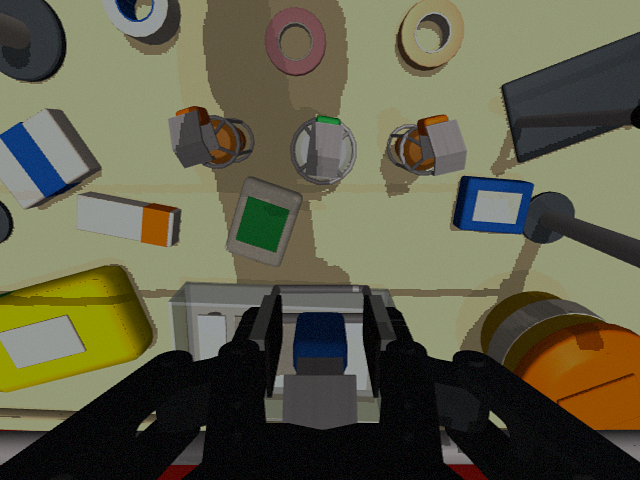

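The hanger hangs freely on the rail, with its grip at (320,336). The big bottle at (325,150) is about straight and the small ones at (210,140) and (425,145) are yawed. I'll grip the hanger again, then measure the bottles from the same picture.

```bash
python3 -m pendant '[{"fingers":5,"dx":0,"dy":0,"dz":0,"roll":0},{"fingers":5,"dx":0,"dy":0,"dz":0,"roll":0},{"fingers":5,"dx":0,"dy":0,"dz":0,"roll":0},{"fingers":5,"dx":0,"dy":0,"dz":0,"roll":0},{"fingers":5,"dx":0,"dy":0,"dz":0,"roll":0}]'
python3 -m pendant '[{"fingers":5,"dx":0,"dy":0,"dz":-10,"roll":0},{"fingers":5,"dx":0,"dy":0,"dz":-10,"roll":0},{"fingers":5,"dx":0,"dy":0,"dz":-8,"roll":0},{"fingers":5,"dx":0,"dy":0,"dz":0,"roll":0},{"fingers":5,"dx":0,"dy":0,"dz":0,"roll":0}]'
python3 -m pendant '[{"fingers":5,"dx":10,"dy":0,"dz":0,"roll":0},{"fingers":5,"dx":15,"dy":0,"dz":0,"roll":0},{"fingers":5,"dx":15,"dy":0,"dz":0,"roll":0},{"fingers":5,"dx":15,"dy":0,"dz":0,"roll":0},{"fingers":5,"dx":0,"dy":0,"dz":0,"roll":0}]'
cat > bot.py <<'E'
exec(open('w.py').read())
for nm,c,Z,hue in(('big',(543,46),163,(40,85)),('s1',(548,-60),148,(3,20)),('s2',(540,140),148,(3,20))):
    near=np.hypot(W[...,0]-c[0],W[...,1]-c[1])<55
    col=(H>hue[0])&(H<hue[1])&(S>110)
    g=W[near&col&(z>Z-36+4)&(z<Z-36+17)]
    h=W[near&~col&(z>Z-14)&(z<Z+8)]
    if len(h)<20 or len(g)<5: print(nm,len(g),len(h)); continue
    gc=np.median(g,0); hc=np.median(h,0); v=hc-gc
    (cx,cy),(a,b),ang=cv2.minAreaRect(h[:,:2].astype(np.float32))
    print(nm,len(g),gc.round(1),len(h),hc.round(1),h.min(0).round(),h.max(0).round(),'yaw g->h',np.degrees(np.arctan2(v[1],v[0])).round(1),'rect',round(cx,1),round(cy,1),round(a,1),round(b,1),round(ang,1))
E
python3 bot.py w5
```

```text
t: 10.15
tcp_pos: [605.9, 46.0, 301.3]
tcp_rot: [[-0.999, -0.049, -0.0], [-0.049, 0.999, -0.0], [0.0, -0.0, -1.0]]
contact_force: [-0.9, -0.1, 0.8]
opening: 19.4
grip_force: 57.4
t: 10.65
tcp_pos: [605.9, 46.0, 329.4]
tcp_rot: [[-0.999, -0.049, 0.0], [-0.049, 0.999, 0.0], [-0.0, 0.0, -1.0]]
contact_force: [-0.4, -0.0, -1.9]
opening: 19.2
grip_force: 57.4
t: 11.15
tcp_pos: [549.0, 43.0, 329.4]
tcp_rot: [[-0.999, -0.049, -0.001], [-0.049, 0.999, 0.0], [0.001, 0.0, -1.0]]
contact_force: [0.7, -0.5, -0.9]
opening: 19.1
grip_force: 57.4
11.15 [549.   43.  329.4] [[-0.999, -0.049, -0.001], [-0.049, 0.999, 0.0], [0.001, 0.0, -1.0]] 19.1 [ 0.7 -0.5 -0.9]
big 164 [522.6  47.1 140.7] 1272 [543.1  45.6 160.7] [525.  32. 149.] [565.  59. 168.] yaw g->h -4.0 rect 545.3 45.6 24.1 39.4 84.8
s1 173 [522.  -62.8 125.3] 1228 [542.1 -59.8 145.8] [521. -77. 136.] [565. -42. 154.] yaw g->h 8.6 rect 542.9 -59.9 39.4 24.6 19.1
s2 184 [517.9 133.3 125.5] 1230 [536.9 140.5 145.8] [517. 125. 134.] [561. 158. 153.] yaw g->h 20.7 rect 539.2 141.3 39.6 24.5 15.7
```

```bash
python3 -m pendant '[{"fingers":5,"dx":-5,"dy":0,"dz":0,"roll":0},{"fingers":5,"dx":-5,"dy":0.5,"dz":15,"roll":0},{"fingers":5,"dx":0,"dy":0,"dz":20,"roll":0},{"fingers":5,"dx":0,"dy":0,"dz":20,"roll":0},{"fingers":5,"dx":0,"dy":0,"dz":20,"roll":0}]'
python3 -m pendant '[{"fingers":5,"dx":0,"dy":0,"dz":16,"roll":0},{"fingers":5,"dx":0,"dy":0,"dz":0,"roll":0},{"fingers":5,"dx":0,"dy":0,"dz":0,"roll":0},{"fingers":5,"dx":5,"dy":0,"dz":0,"roll":0},{"fingers":5,"dx":10,"dy":0,"dz":0,"roll":0}]'
python3 -m pendant '[{"fingers":5,"dx":10,"dy":1,"dz":0,"roll":0},{"fingers":5,"dx":10,"dy":1,"dz":0,"roll":0},{"fingers":5,"dx":10,"dy":0,"dz":0,"roll":0},{"fingers":5,"dx":0,"dy":0,"dz":0,"roll":0},{"fingers":5,"dx":0,"dy":0,"dz":0,"roll":0}]'
python3 - <<'E'
from h import *
im,d,W=snap('scene','s5.png')
im=cv2.imread('pics/s5.png')[220:400,230:430]; cv2.imwrite('pics/c5.png',cv2.resize(im,None,fx=3.3,fy=3.3))
E
```

```text
t: 11.7
tcp_pos: [561.1, 44.2, 252.1]
tcp_rot: [[-0.999, -0.049, -0.001], [-0.049, 0.999, -0.0], [0.001, -0.0, -1.0]]
contact_force: [0.3, 0.4, -1.2]
opening: 19.2
grip_force: 57.4
t: 12.2
tcp_pos: [546.0, 43.5, 238.7]
tcp_rot: [[-0.999, -0.049, 0.001], [-0.049, 0.999, 0.0], [-0.001, 0.0, -1.0]]
contact_force: [0.8, -0.3, 0.1]
opening: 19.5
grip_force: 57.5
t: 12.7
tcp_pos: [516.0, 44.1, 238.6]
tcp_rot: [[-0.999, -0.049, 0.001], [-0.049, 0.999, 0.0], [-0.001, 0.0, -1.0]]
contact_force: [0.1, -0.2, -0.8]
opening: 19.2
grip_force: 57.5
```

View pics/c5.png

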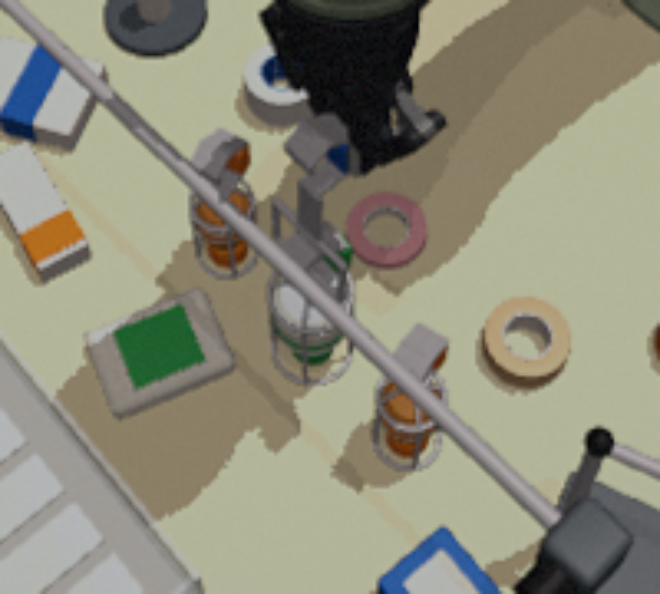

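The loop is threaded over the big bottle's hook, around (310,245) in the crop. Lifting gently.

```bash
python3 -m pendant '[{"fingers":5,"dx":0,"dy":0,"dz":-8,"roll":0},{"fingers":5,"dx":0,"dy":0,"dz":-8,"roll":0},{"fingers":5,"dx":0,"dy":0,"dz":-5,"roll":0},{"fingers":5,"dx":0,"dy":0,"dz":-4,"roll":0},{"fingers":5,"dx":0,"dy":0,"dz":-4,"roll":0}]'
python3 -m pendant '[{"fingers":5,"dx":0,"dy":0,"dz":-3,"roll":0},{"fingers":5,"dx":0,"dy":0,"dz":-4,"roll":0},{"fingers":5,"dx":0,"dy":0,"dz":-4,"roll":0},{"fingers":5,"dx":0,"dy":0,"dz":-5,"roll":0},{"fingers":5,"dx":0,"dy":0,"dz":-5,"roll":0}]'
python3 -m pendant '[{"fingers":5,"dx":0,"dy":0,"dz":-10,"roll":0},{"fingers":5,"dx":0,"dy":0,"dz":-10,"roll":0},{"fingers":5,"dx":0,"dy":0,"dz":-10,"roll":0},{"fingers":5,"dx":0,"dy":0,"dz":-8,"roll":0},{"fingers":5,"dx":0,"dy":0,"dz":-4,"roll":0}]'
python3 -m pendant '[{"fingers":5,"dx":0,"dy":0,"dz":0,"roll":0},{"fingers":5,"dx":0,"dy":0,"dz":0,"roll":0},{"fingers":5,"dx":0,"dy":0,"dz":0,"roll":0},{"fingers":5,"dx":0,"dy":0,"dz":0,"roll":0},{"fingers":5,"dx":0,"dy":0,"dz":0,"roll":0}]'
python3 - <<'E'
from seg import *
im,d,W=snap('wrist','w6.png'); H,S,V=hsv(im); z=W[...,2]
for r in comps((H>95)&(H<130)&(S>90)&(abs(z-340)<40)&(abs(W[...,1]-44)<14),W,100): print('blue',r)
im,d,W=snap('scene','s6.png'); H,S,V=hsv(im); z=W[...,2]
for r in comps((H>40)&(H<85)&(S>90)&(z>60)&(abs(W[...,1]-44)<60),W,8): print('green',r)
im=cv2.imread('pics/s6.png')[220:400,230:430]; cv2.imwrite('pics/c6.png',cv2.resize(im,None,fx=3.3,fy=3.3))
E
```

```text
t: 13.25
tcp_pos: [515.7, 44.0, 267.5]
tcp_rot: [[-0.999, -0.049, -0.0], [-0.049, 0.999, -0.0], [0.001, -0.0, -1.0]]
contact_force: [-0.9, -1.0, -5.3]
opening: 19.1
grip_force: 57.6
t: 13.75
tcp_pos: [515.8, 44.0, 288.7]
tcp_rot: [[-0.999, -0.049, -0.0], [-0.049, 0.999, -0.0], [0.0, -0.0, -1.0]]
contact_force: [-0.4, 0.7, -5.1]
opening: 19.1
grip_force: 57.6
t: 14.25
tcp_pos: [516.1, 44.1, 331.3]
tcp_rot: [[-0.999, -0.049, 0.001], [-0.049, 0.999, 0.0], [-0.001, 0.0, -1.0]]
contact_force: [0.2, -1.5, -4.0]
opening: 18.9
grip_force: 57.7
t: 14.75
tcp_pos: [515.8, 44.0, 330.1]
tcp_rot: [[-0.999, -0.049, -0.0], [-0.049, 0.999, -0.0], [0.0, -0.0, -1.0]]
contact_force: [0.2, 1.3, -4.5]
opening: 19.2
grip_force: 57.7
blue ([322.0, 338.0], 2344, [514.8, 44.7, 352.3], [507.0, 35.0, 330.0], [527.0, 55.0, 366.0])
green ([330.0, 282.0], 15, [536.4, 48.7, 201.6], [534.0, 42.0, 195.0], [554.0, 75.0, 264.0])
green ([316.0, 315.0], 11, [572.5, 40.2, 82.5], [570.0, 34.0, 78.0], [581.0, 52.0, 114.0])
green ([322.0, 316.0], 12, [564.5, 49.0, 79.8], [556.0, 47.0, 74.0], [567.0, 61.0, 111.0])
```

```bash
python3 -m pendant '[{"fingers":5,"dx":-3,"dy":0,"dz":0,"roll":0},{"fingers":5,"dx":-6,"dy":0,"dz":0,"roll":0},{"fingers":5,"dx":-9,"dy":0,"dz":0,"roll":0},{"fingers":5,"dx":-9,"dy":0,"dz":0,"roll":0},{"fingers":5,"dx":-9,"dy":0,"dz":0,"roll":0}]'
python3 -m pendant '[{"fingers":5,"dx":-9,"dy":0,"dz":0,"roll":0},{"fingers":5,"dx":-9,"dy":0,"dz":0,"roll":0},{"fingers":5,"dx":-9,"dy":0,"dz":0,"roll":0},{"fingers":5,"dx":-9,"dy":0,"dz":0,"roll":0},{"fingers":5,"dx":-9,"dy":0,"dz":0,"roll":0}]'
python3 -m pendant '[{"fingers":5,"dx":-6,"dy":0,"dz":0,"roll":0},{"fingers":5,"dx":-3,"dy":0,"dz":0,"roll":0},{"fingers":5,"dx":0,"dy":0,"dz":0,"roll":0},{"fingers":5,"dx":0,"dy":0,"dz":0,"roll":0},{"fingers":5,"dx":0,"dy":0,"dz":0,"roll":0}]'
python3 -m pendant '[{"fingers":5,"dx":0,"dy":0,"dz":4,"roll":0},{"fingers":5,"dx":0,"dy":0,"dz":6,"roll":0},{"fingers":5,"dx":0,"dy":0,"dz":6,"roll":0},{"fingers":5,"dx":0,"dy":0,"dz":5,"roll":0},{"fingers":5,"dx":0,"dy":0,"dz":3,"roll":0}]'
python3 -m pendant '[{"fingers":5,"dx":0,"dy":0,"dz":2,"roll":0},{"fingers":5,"dx":0,"dy":0,"dz":1,"roll":0},{"fingers":5,"dx":0,"dy":0,"dz":1,"roll":0},{"fingers":5,"dx":0,"dy":0,"dz":0,"roll":0},{"fingers":5,"dx":0,"dy":0,"dz":0,"roll":0}]'
```

```text
t: 15.35
tcp_pos: [552.8, 45.9, 330.2]
tcp_rot: [[-0.999, -0.049, -0.0], [-0.049, 0.999, -0.0], [0.0, -0.0, -1.0]]
contact_force: [0.3, 0.8, -4.7]
opening: 19.1
grip_force: 57.7
t: 15.85
tcp_pos: [597.5, 48.1, 330.2]
tcp_rot: [[-0.999, -0.049, -0.0], [-0.049, 0.999, -0.0], [0.0, -0.0, -1.0]]
contact_force: [-0.2, 0.1, -4.0]
opening: 19.2
grip_force: 57.7
t: 16.35
tcp_pos: [605.5, 48.4, 330.4]
tcp_rot: [[-0.999, -0.049, 0.0], [-0.049, 0.999, 0.0], [-0.0, 0.0, -1.0]]
contact_force: [-0.8, 0.0, -3.4]
opening: 19.5
grip_force: 57.6
t: 16.85
tcp_pos: [605.7, 48.4, 305.6]
tcp_rot: [[-0.999, -0.049, -0.001], [-0.049, 0.999, -0.0], [0.001, -0.0, -1.0]]
contact_force: [-0.2, -0.8, -4.6]
opening: 18.9
grip_force: 57.7
t: 17.35
tcp_pos: [605.8, 48.4, 302.4]
tcp_rot: [[-0.999, -0.049, 0.0], [-0.049, 0.999, 0.0], [-0.0, -0.0, -1.0]]
contact_force: [-0.3, -0.1, -4.1]
opening: 19.2
grip_force: 57.7
```

```bash
python3 -m pendant '[{"fingers":5,"dx":0,"dy":0,"dz":1,"roll":0},{"fingers":34,"dx":0,"dy":0,"dz":0,"roll":0},{"fingers":34,"dx":0,"dy":0,"dz":0,"roll":0},{"fingers":34,"dx":0,"dy":0,"dz":0,"roll":0},{"fingers":34,"dx":0,"dy":0,"dz":0,"roll":0}]'
python3 -m pendant '[{"fingers":34,"dx":0,"dy":0,"dz":0,"roll":0},{"fingers":34,"dx":10,"dy":0,"dz":0,"roll":0},{"fingers":34,"dx":15,"dy":0,"dz":0,"roll":0},{"fingers":34,"dx":20,"dy":0,"dz":0,"roll":0},{"fingers":34,"dx":30,"dy":0,"dz":0,"roll":0}]'
python3 -m pendant '[{"fingers":50,"dx":40,"dy":0,"dz":0,"roll":0},{"fingers":50,"dx":10,"dy":30,"dz":0,"roll":0},{"fingers":50,"dx":0,"dy":35,"dz":0,"roll":0},{"fingers":50,"dx":0,"dy":30,"dz":0,"roll":0},{"fingers":50,"dx":0,"dy":0,"dz":0,"roll":0}]'
python3 bot.py w7
python3 - <<'E'
from seg import *
im,d,W=snap('scene','s7.png')
im=cv2.imread('pics/s7.png')[200:400,200:420]; cv2.imwrite('pics/c7.png',cv2.resize(im,None,fx=3,fy=3))
E
```

```text
t: 17.85
tcp_pos: [605.9, 48.5, 301.5]
tcp_rot: [[-0.999, -0.049, 0.0], [-0.049, 0.999, 0.0], [-0.0, 0.0, -1.0]]
contact_force: [-0.8, 1.3, 0.1]
opening: 34.0
grip_force: 0.0
t: 18.35
tcp_pos: [529.9, 44.7, 301.0]
tcp_rot: [[-0.999, -0.049, -0.0], [-0.049, 0.999, -0.0], [0.0, -0.0, -1.0]]
contact_force: [-0.4, 0.8, 0.0]
opening: 33.6
grip_force: 0.0
t: 18.85
tcp_pos: [475.1, 140.8, 301.3]
tcp_rot: [[-0.999, -0.054, -0.0], [-0.054, 0.999, 0.001], [-0.0, 0.001, -1.0]]
contact_force: [1.0, 0.2, 0.4]
opening: 49.6
grip_force: 0.0
18.85 [475.1 140.8 301.3] [[-0.999, -0.054, -0.0], [-0.054, 0.999, 0.001], [-0.0, 0.001, -1.0]] 49.6 [1.  0.2 0.4]
big 0 0
s1 282 [522.1 -59.7 124.7] 1307 [540.9 -59.2 145.3] [521. -77. 134.] [565. -42. 153.] yaw g->h 1.3 rect 543.0 -59.7 39.4 25.4 18.6
s2 216 [517.2 136.  125.2] 1200 [535.9 140.8 145.6] [518. 125. 134.] [560. 158. 154.] yaw g->h 14.3 rect 539.3 141.4 39.6 24.2 15.9
```

View pics/c7.png

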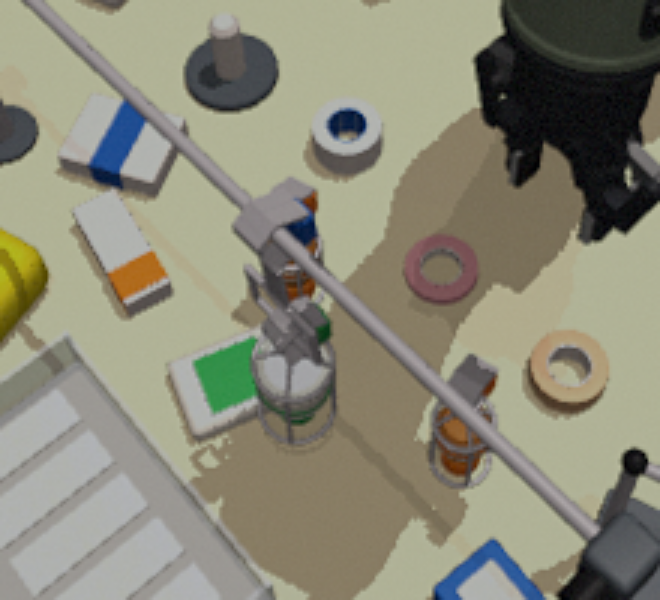

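Hanger and big bottle hang correctly, at (290,250) and (295,360) in the crop. Next is small bottle s2.

```bash
python3 -m pendant '[{"fingers":50,"dx":0,"dy":0,"dz":0,"roll":-0.111},{"fingers":50,"dx":0,"dy":0,"dz":0,"roll":-0.111},{"fingers":50,"dx":-35,"dy":-17,"dz":0,"roll":0},{"fingers":50,"dx":0,"dy":0,"dz":45,"roll":0},{"fingers":50,"dx":0,"dy":0,"dz":45,"roll":0}]'
python3 -m pendant '[{"fingers":50,"dx":0,"dy":0,"dz":40,"roll":0},{"fingers":50,"dx":0,"dy":0,"dz":30,"roll":0},{"fingers":50,"dx":0,"dy":0,"dz":22,"roll":0},{"fingers":50,"dx":0,"dy":0,"dz":20,"roll":0},{"fingers":50,"dx":0,"dy":0,"dz":0,"roll":0}]'
python3 -m pendant '[{"fingers":5,"dx":0,"dy":0,"dz":0,"roll":0},{"fingers":5,"dx":0,"dy":0,"dz":0,"roll":0},{"fingers":5,"dx":0,"dy":0,"dz":0,"roll":0},{"fingers":5,"dx":0,"dy":0,"dz":0,"roll":0},{"fingers":5,"dx":0,"dy":0,"dz":0,"roll":0}]'
python3 -m pendant '[{"fingers":5,"dx":0,"dy":0,"dz":0,"roll":0},{"fingers":5,"dx":0,"dy":0,"dz":0,"roll":0},{"fingers":5,"dx":0,"dy":0,"dz":-5,"roll":0},{"fingers":5,"dx":0,"dy":0,"dz":-10,"roll":0},{"fingers":5,"dx":0,"dy":0,"dz":-10,"roll":0}]'
cat > held.py <<'E'
exec(open('w.py').read())
p=o['tcp_pos'];R=np.array(o['tcp_rot'])
L=(W-p)@R; near=(abs(L[...,1])<11)&(abs(L[...,0])<45)
col=((H>3)&(H<20)|(H>95)&(H<130))&(S>110)
g=L[near&col&(L[...,2]>-45)&(L[...,2]<15)]; h=L[near&~col&(L[...,2]>-70)&(L[...,2]<-30)&(L[...,0]<-5)]
print('grip local x,y,z pct',np.percentile(g,[2,50,98],axis=0).round(1).tolist()); print('hook',len(h),np.percentile(h,[2,50,98],axis=0).round(1).tolist() if len(h) else '')
E
python3 held.py w8
```

```text
t: 19.45
tcp_pos: [515.5, 128.5, 210.8]
tcp_rot: [[-0.964, -0.265, 0.003], [-0.265, 0.964, 0.0], [-0.003, -0.0, -1.0]]
contact_force: [1.2, 1.5, -2.6]
opening: 50.0
grip_force: 0.0
t: 19.95
tcp_pos: [513.2, 128.4, 97.4]
tcp_rot: [[-0.964, -0.267, -0.003], [-0.267, 0.964, -0.002], [0.004, -0.001, -1.0]]
contact_force: [-0.2, -1.1, 1.2]
opening: 50.3
grip_force: 0.0
t: 20.45
tcp_pos: [514.9, 130.3, 100.3]
tcp_rot: [[-0.963, -0.268, 0.001], [-0.268, 0.963, 0.0], [-0.001, 0.0, -1.0]]
contact_force: [-2.4, -0.7, 8.4]
opening: 19.3
grip_force: 59.6
t: 20.95
tcp_pos: [514.6, 130.2, 125.4]
tcp_rot: [[-0.963, -0.268, 0.0], [-0.268, 0.963, 0.0], [-0.0, -0.0, -1.0]]
contact_force: [0.1, -0.7, -1.9]
opening: 19.3
grip_force: 58.6
20.95 [514.6 130.2 125.4] [[-0.963, -0.268, 0.0], [-0.268, 0.963, 0.0], [-0.0, -0.0, -1.0]] 19.3 [ 0.1 -0.7 -1.9]
grip local x,y,z pct [[-9.3, -9.2, -35.5], [-1.8, 0.8, -21.1], [10.5, 10.5, -1.3]]
hook 3517 [[-18.2, -10.4, -44.7], [-11.3, 0.1, -39.9], [-6.2, 10.5, -30.8]]
```

```bash
python3 -m pendant '[{"fingers":5,"dx":0,"dy":0,"dz":-25,"roll":0},{"fingers":5,"dx":0,"dy":0,"dz":-35,"roll":0},{"fingers":5,"dx":0,"dy":0,"dz":-40,"roll":0},{"fingers":5,"dx":0,"dy":0,"dz":-40,"roll":0},{"fingers":5,"dx":0,"dy":0,"dz":-30,"roll":0.07}]'
python3 -m pendant '[{"fingers":5,"dx":0,"dy":0,"dz":-25,"roll":0.08},{"fingers":5,"dx":0,"dy":0,"dz":-11,"roll":0.07},{"fingers":5,"dx":-10,"dy":6,"dz":0,"roll":0},{"fingers":5,"dx":-15,"dy":5.5,"dz":0,"roll":0},{"fingers":5,"dx":-15,"dy":0,"dz":0,"roll":0}]'
python3 -m pendant '[{"fingers":5,"dx":0,"dy":0,"dz":0,"roll":0},{"fingers":5,"dx":0,"dy":0,"dz":0,"roll":0},{"fingers":5,"dx":-10,"dy":0,"dz":0,"roll":0},{"fingers":5,"dx":-15,"dy":0,"dz":0,"roll":0},{"fingers":5,"dx":0,"dy":0,"dz":0,"roll":0}]'
python3 held.py w9
```

```text
t: 21.5
tcp_pos: [514.7, 130.1, 297.4]
tcp_rot: [[-0.98, -0.199, 0.002], [-0.199, 0.98, 0.001], [-0.002, 0.0, -1.0]]
contact_force: [0.6, 1.1, -1.9]
opening: 19.0
grip_force: 58.8
t: 22.0
tcp_pos: [554.4, 145.0, 329.8]
tcp_rot: [[-0.998, -0.055, -0.001], [-0.055, 0.998, 0.0], [0.0, 0.0, -1.0]]
contact_force: [-0.0, -0.4, -2.0]
opening: 19.0
grip_force: 58.8
t: 22.5
tcp_pos: [580.1, 145.0, 330.0]
tcp_rot: [[-0.999, -0.051, 0.0], [-0.051, 0.999, -0.0], [-0.0, -0.0, -1.0]]
contact_force: [-0.4, -0.3, -2.1]
opening: 19.3
grip_force: 58.8
22.5 [580.1 145.  330. ] [[-0.999, -0.051, 0.0], [-0.051, 0.999, -0.0], [-0.0, -0.0, -1.0]] 19.3 [-0.4 -0.3 -2.1]
grip local x,y,z pct [[-9.2, -8.8, -34.4], [-1.7, 0.8, -21.0], [10.1, 10.5, -1.2]]
hook 3519 [[-18.1, -10.4, -44.7], [-11.1, 0.1, -39.8], [-6.2, 10.5, -30.8]]
```

```bash
python3 -m pendant '[{"fingers":5,"dx":-10,"dy":0,"dz":0,"roll":0},{"fingers":5,"dx":-9.5,"dy":0,"dz":0,"roll":0},{"fingers":5,"dx":0,"dy":0,"dz":0,"roll":0},{"fingers":5,"dx":0,"dy":0,"dz":6,"roll":0},{"fingers":5,"dx":0,"dy":0,"dz":7,"roll":0}]'
python3 -m pendant '[{"fingers":5,"dx":0,"dy":0,"dz":5,"roll":0},{"fingers":5,"dx":0,"dy":0,"dz":4,"roll":0},{"fingers":5,"dx":0,"dy":0,"dz":2,"roll":0},{"fingers":5,"dx":0,"dy":0,"dz":1,"roll":0},{"fingers":5,"dx":0,"dy":0,"dz":0,"roll":0}]'
python3 -m pendant '[{"fingers":5,"dx":0,"dy":0,"dz":1,"roll":0},{"fingers":5,"dx":0,"dy":0,"dz":1,"roll":0},{"fingers":5,"dx":0,"dy":0,"dz":0.5,"roll":0},{"fingers":5,"dx":0,"dy":0,"dz":0,"roll":0},{"fingers":5,"dx":0,"dy":0,"dz":0,"roll":0}]'
```

```text
t: 23.05
tcp_pos: [598.1, 146.0, 316.8]
tcp_rot: [[-0.999, -0.051, 0.0], [-0.051, 0.999, 0.0], [-0.0, 0.0, -1.0]]
contact_force: [0.9, 0.5, -2.8]
opening: 19.1
grip_force: 58.8
t: 23.55
tcp_pos: [598.3, 146.0, 305.3]
tcp_rot: [[-0.999, -0.051, 0.0], [-0.051, 0.999, -0.0], [-0.0, -0.0, -1.0]]
contact_force: [0.1, 0.6, -0.8]
opening: 19.3
grip_force: 58.8
t: 24.05
tcp_pos: [598.7, 146.1, 303.8]
tcp_rot: [[-0.999, -0.051, 0.002], [-0.051, 0.999, 0.001], [-0.002, 0.001, -1.0]]
contact_force: [-2.2, 0.1, 8.1]
opening: 18.8
grip_force: 60.4
```

```bash
python3 -m pendant '[{"fingers":34,"dx":0,"dy":0,"dz":0,"roll":0},{"fingers":34,"dx":0,"dy":0,"dz":0,"roll":0},{"fingers":34,"dx":0,"dy":0,"dz":0,"roll":0},{"fingers":34,"dx":0,"dy":0,"dz":0,"roll":0},{"fingers":34,"dx":10,"dy":0,"dz":0,"roll":0}]'
python3 -m pendant '[{"fingers":34,"dx":15,"dy":0,"dz":0,"roll":0},{"fingers":34,"dx":25,"dy":0,"dz":0,"roll":0},{"fingers":50,"dx":35,"dy":0,"dz":0,"roll":0},{"fingers":50,"dx":40,"dy":0,"dz":0,"roll":0},{"fingers":50,"dx":0,"dy":-40,"dz":0,"roll":0}]'
python3 -m pendant '[{"fingers":50,"dx":0,"dy":-45,"dz":0,"roll":0},{"fingers":50,"dx":0,"dy":-45,"dz":0,"roll":0},{"fingers":50,"dx":0,"dy":-45,"dz":0,"roll":0},{"fingers":50,"dx":0,"dy":-30,"dz":0,"roll":0},{"fingers":50,"dx":0,"dy":0,"dz":0,"roll":0}]'
python3 bot.py w10
python3 - <<'E'
import cv2
im=cv2.imread('pics/w10.png')[60:460,120:520]; cv2.imwrite('pics/c10.png',cv2.resize(im,None,fx=1.5,fy=1.5))
E
```

```text
t: 24.55
tcp_pos: [588.5, 145.4, 302.4]
tcp_rot: [[-0.999, -0.051, -0.0], [-0.051, 0.999, -0.0], [0.0, -0.0, -1.0]]
contact_force: [-0.3, -0.3, -0.2]
opening: 34.1
grip_force: 0.0
t: 25.05
tcp_pos: [471.2, 103.2, 303.0]
tcp_rot: [[-0.998, -0.059, -0.001], [-0.059, 0.998, 0.002], [0.001, 0.002, -1.0]]
contact_force: [2.4, -0.4, 0.7]
opening: 50.0
grip_force: 0.0
t: 25.55
tcp_pos: [483.1, -69.1, 302.9]
tcp_rot: [[-0.999, -0.046, 0.0], [-0.046, 0.999, -0.001], [-0.0, -0.001, -1.0]]
contact_force: [0.5, 1.3, -0.5]
opening: 50.1
grip_force: 0.0
25.55 [483.1 -69.1 302.9] [[-0.999, -0.046, 0.0], [-0.046, 0.999, -0.001], [-0.0, -0.001, -1.0]] 50.1 [ 0.5  1.3 -0.5]
big 0 0
s1 209 [521.  -66.7 125.2] 1199 [539.4 -60.9 145.6] [521. -77. 134.] [565. -43. 153.] yaw g->h 17.4 rect 542.8 -60.0 39.9 24.1 18.7
s2 0 0
```

View pics/c10.png

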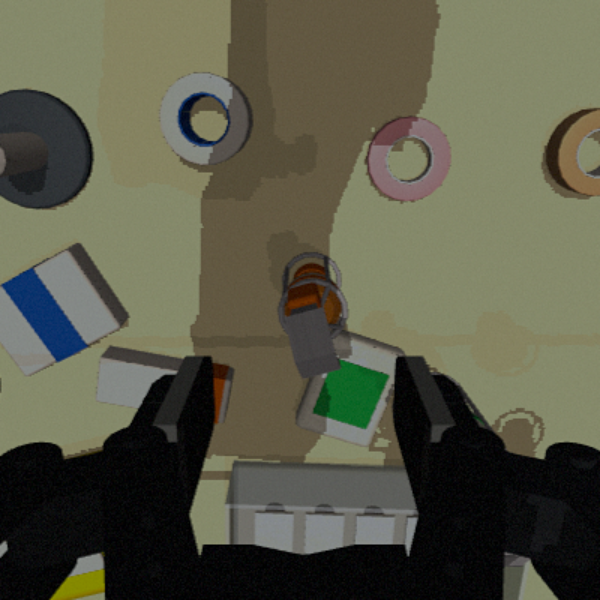

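Small bottle s1 is at (310,300) in the crop, yawed about 19°. The wide roll is at (205,118), the pink one at (410,158) and the post at (30,150). Grasping s1.

```bash
python3 -m pendant '[{"fingers":50,"dx":0,"dy":0,"dz":0,"roll":-0.14},{"fingers":50,"dx":0,"dy":0,"dz":0,"roll":-0.141},{"fingers":50,"dx":-32.5,"dy":-10.5,"dz":0,"roll":0},{"fingers":50,"dx":0,"dy":0,"dz":45,"roll":0},{"fingers":50,"dx":0,"dy":0,"dz":35,"roll":0}]'
python3 -m pendant '[{"fingers":50,"dx":0,"dy":0,"dz":0,"roll":0},{"fingers":50,"dx":0,"dy":0,"dz":0,"roll":0},{"fingers":50,"dx":0,"dy":0,"dz":0,"roll":0},{"fingers":50,"dx":0,"dy":0,"dz":0,"roll":0},{"fingers":50,"dx":0,"dy":0,"dz":0,"roll":0}]'
```

```text
t: 26.1
tcp_pos: [518.1, -63.0, 221.4]
tcp_rot: [[-0.945, -0.328, 0.001], [-0.328, 0.945, 0.0], [-0.001, 0.0, -1.0]]
contact_force: [0.7, -0.2, -1.0]
opening: 50.3
grip_force: 0.0
t: 26.6
tcp_pos: [518.6, -64.4, 223.9]
tcp_rot: [[-0.945, -0.326, 0.002], [-0.326, 0.945, 0.0], [-0.002, -0.001, -1.0]]
contact_force: [-0.7, 0.4, 1.0]
opening: 49.9
grip_force: 0.0
```

```bash
python3 -m pendant '[{"fingers":50,"dx":2.7,"dy":-3.5,"dz":20,"roll":0},{"fingers":50,"dx":0,"dy":0,"dz":40,"roll":0},{"fingers":50,"dx":0,"dy":0,"dz":33,"roll":0},{"fingers":50,"dx":0,"dy":0,"dz":30,"roll":0},{"fingers":50,"dx":0,"dy":0,"dz":0,"roll":0}]'
python3 -m pendant '[{"fingers":5,"dx":0,"dy":0,"dz":0,"roll":0},{"fingers":5,"dx":0,"dy":0,"dz":0,"roll":0},{"fingers":5,"dx":0,"dy":0,"dz":0,"roll":0},{"fingers":5,"dx":0,"dy":0,"dz":0,"roll":0},{"fingers":5,"dx":0,"dy":0,"dz":0,"roll":0}]'
python3 -m pendant '[{"fingers":5,"dx":0,"dy":0,"dz":0,"roll":0},{"fingers":5,"dx":0,"dy":0,"dz":0,"roll":0},{"fingers":5,"dx":0,"dy":0,"dz":-5,"roll":0},{"fingers":5,"dx":0,"dy":0,"dz":-10,"roll":0},{"fingers":5,"dx":0,"dy":0,"dz":-25,"roll":0}]'
python3 -m pendant '[{"fingers":5,"dx":0,"dy":0,"dz":-35,"roll":0},{"fingers":5,"dx":0,"dy":0,"dz":-40,"roll":0},{"fingers":5,"dx":0,"dy":0,"dz":-40,"roll":0},{"fingers":5,"dx":0,"dy":0,"dz":-36,"roll":0.07},{"fingers":5,"dx":0,"dy":0,"dz":-25,"roll":0.07}]'
python3 -m pendant '[{"fingers":5,"dx":0,"dy":0,"dz":-14,"roll":0.07},{"fingers":5,"dx":0,"dy":0,"dz":0,"roll":0.07},{"fingers":5,"dx":0,"dy":0,"dz":0,"roll":0},{"fingers":5,"dx":0,"dy":0,"dz":0,"roll":0},{"fingers":5,"dx":0,"dy":0,"dz":0,"roll":0}]'
python3 held.py w11
```

```text
t: 27.1
tcp_pos: [515.1, -68.5, 97.4]
tcp_rot: [[-0.945, -0.326, -0.005], [-0.326, 0.945, 0.0], [0.004, 0.002, -1.0]]
contact_force: [0.7, 0.6, -0.7]
opening: 50.1
grip_force: 0.0
t: 27.6
tcp_pos: [517.8, -69.1, 101.6]
tcp_rot: [[-0.946, -0.326, 0.003], [-0.326, 0.946, -0.0], [-0.003, -0.001, -1.0]]
contact_force: [-0.8, -2.5, 10.1]
opening: 18.9
grip_force: 58.9
t: 28.1
tcp_pos: [515.8, -68.4, 140.0]
tcp_rot: [[-0.945, -0.326, -0.002], [-0.326, 0.945, 0.0], [0.002, 0.001, -1.0]]
contact_force: [0.7, -0.3, -0.3]
opening: 18.8
grip_force: 58.7
t: 28.6
tcp_pos: [516.7, -68.7, 319.5]
tcp_rot: [[-0.982, -0.188, 0.003], [-0.188, 0.982, 0.0], [-0.003, -0.0, -1.0]]
contact_force: [0.0, 0.4, -1.6]
opening: 19.4
grip_force: 58.7
t: 29.1
tcp_pos: [516.5, -68.6, 329.8]
tcp_rot: [[-0.999, -0.054, -0.0], [-0.054, 0.999, 0.0], [0.0, 0.0, -1.0]]
contact_force: [-0.1, -0.4, -1.8]
opening: 19.1
grip_force: 58.7
29.1 [516.5 -68.6 329.8] [[-0.999, -0.054, -0.0], [-0.054, 0.999, 0.0], [0.0, 0.0, -1.0]] 19.1 [-0.1 -0.4 -1.8]
grip local x,y,z pct [[-9.5, -9.3, -37.2], [-1.6, 0.8, -20.0], [10.1, 10.5, -0.6]]
hook 3549 [[-18.8, -10.5, -44.2], [-11.7, 0.1, -39.0], [-6.1, 10.5, -30.9]]
```

```bash
python3 -m pendant '[{"fingers":5,"dx":-12,"dy":0,"dz":0,"roll":0},{"fingers":5,"dx":-18,"dy":0,"dz":0,"roll":0},{"fingers":5,"dx":-18,"dy":0,"dz":0,"roll":0},{"fingers":5,"dx":-14,"dy":0,"dz":0,"roll":0},{"fingers":5,"dx":-8,"dy":0,"dz":0,"roll":0}]'
python3 -m pendant '[{"fingers":5,"dx":-12,"dy":0,"dz":0,"roll":0},{"fingers":5,"dx":-12,"dy":0,"dz":0,"roll":0},{"fingers":5,"dx":0,"dy":0,"dz":0,"roll":0},{"fingers":5,"dx":0,"dy":0,"dz":0,"roll":0},{"fingers":5,"dx":0,"dy":0,"dz":6,"roll":0}]'
python3 -m pendant '[{"fingers":5,"dx":0,"dy":0,"dz":7,"roll":0},{"fingers":5,"dx":0,"dy":0,"dz":5,"roll":0},{"fingers":5,"dx":0,"dy":0,"dz":4,"roll":0},{"fingers":5,"dx":0,"dy":0,"dz":2,"roll":0},{"fingers":5,"dx":0,"dy":0,"dz":0,"roll":0}]'
python3 -m pendant '[{"fingers":5,"dx":0,"dy":0,"dz":1,"roll":0},{"fingers":5,"dx":0,"dy":0,"dz":1,"roll":0},{"fingers":5,"dx":0,"dy":0,"dz":0.5,"roll":0},{"fingers":5,"dx":0,"dy":0,"dz":0,"roll":0},{"fingers":5,"dx":0,"dy":0,"dz":0,"roll":0}]'
```

```text
t: 29.65
tcp_pos: [588.0, -64.8, 329.2]
tcp_rot: [[-0.999, -0.053, -0.001], [-0.053, 0.999, -0.0], [0.001, -0.0, -1.0]]
contact_force: [-0.6, 0.4, -2.3]
opening: 19.3
grip_force: 58.8
t: 30.15
tcp_pos: [610.4, -63.9, 324.2]
tcp_rot: [[-0.999, -0.052, 0.001], [-0.052, 0.999, 0.0], [-0.001, -0.0, -1.0]]
contact_force: [-0.2, 0.6, -2.0]
opening: 19.5
grip_force: 58.8
t: 30.65
tcp_pos: [610.5, -63.8, 306.0]
tcp_rot: [[-0.999, -0.052, 0.0], [-0.052, 0.999, 0.0], [-0.0, 0.0, -1.0]]
contact_force: [-3.5, 0.8, 2.5]
opening: 19.5
grip_force: 59.8
t: 31.15
tcp_pos: [611.2, -63.7, 305.0]
tcp_rot: [[-0.999, -0.052, 0.003], [-0.052, 0.999, 0.0], [-0.003, 0.0, -1.0]]
contact_force: [-5.8, 1.3, 16.8]
opening: 18.8
grip_force: 62.3
```

```bash
python3 -m pendant '[{"fingers":34,"dx":0,"dy":0,"dz":0,"roll":0},{"fingers":34,"dx":0,"dy":0,"dz":0,"roll":0},{"fingers":34,"dx":0,"dy":0,"dz":0,"roll":0},{"fingers":34,"dx":0,"dy":0,"dz":0,"roll":0},{"fingers":34,"dx":10,"dy":0,"dz":0,"roll":0}]'
python3 -m pendant '[{"fingers":34,"dx":15,"dy":0,"dz":0,"roll":0},{"fingers":34,"dx":25,"dy":0,"dz":0,"roll":0},{"fingers":50,"dx":35,"dy":0,"dz":0,"roll":0},{"fingers":80,"dx":40,"dy":0,"dz":0,"roll":0},{"fingers":80,"dx":30,"dy":-35,"dz":0,"roll":0}]'
python3 -m pendant '[{"fingers":80,"dx":20,"dy":-40,"dz":0,"roll":0},{"fingers":80,"dx":0,"dy":-45,"dz":0,"roll":0},{"fingers":80,"dx":0,"dy":0,"dz":0,"roll":0},{"fingers":80,"dx":0,"dy":0,"dz":0,"roll":0},{"fingers":80,"dx":0,"dy":0,"dz":0,"roll":0}]'
cat > circ.py <<'E'
exec(open('w.py').read())
def fit(q):
    q=q.copy()
    for _ in range(4):
        A=np.c_[2*q[:,:2],np.ones(len(q))]; s=np.linalg.lstsq(A,(q[:,:2]**2).sum(1),rcond=None)[0]
        c=s[:2]; r=np.sqrt(s[2]+c@c); e=np.hypot(*(q[:,:2]-c).T)-r; q=q[abs(e)<max(2,2*e.std())]
    return c.round(1),round(r,1)
n,l,st,ce=cv2.connectedComponentsWithStats(((z>8)&(z<100)).astype(np.uint8))
for i in range(1,n):
    if st[i,4]<400: continue
    q=W[l==i]; top=np.percentile(q[:,2],90); 
    t=q[abs(q[:,2]-top)<4]; h=cv2.convexHull(t[:,:2].astype(np.float32))
    (cx,cy),r=cv2.minEnclosingCircle(h); c2,r2=fit(h[:,0,:])
    print(ce[i].round(),st[i,4],'top',top.round(1),'enc',round(cx,1),round(cy,1),round(r,1),'fit',c2,r2, 'rgb',np.median(im[l==i],0))
m=(z>50)&(z<90)&(abs(W[...,0]-450)<40)&(abs(W[...,1]+277)<40)
if m.sum()>20:
  q=W[m]
  for a in range(50,90,6):
    k=q[(q[:,2]>=a)&(q[:,2]<a+6)]
    if len(k)>8: print('post',a,len(k),k.min(0).round(1),k.max(0).round(1),k.mean(0).round(1))
E
python3 circ.py w12
```

```text
t: 31.65
tcp_pos: [600.8, -64.1, 302.8]
tcp_rot: [[-0.999, -0.052, -0.0], [-0.052, 0.999, -0.0], [0.0, -0.0, -1.0]]
contact_force: [-0.2, -0.5, -0.0]
opening: 34.2
grip_force: 0.0
t: 32.15
tcp_pos: [455.3, -104.2, 303.1]
tcp_rot: [[-0.998, -0.057, -0.0], [-0.057, 0.998, 0.001], [0.0, 0.001, -1.0]]
contact_force: [1.1, -2.3, 0.6]
opening: 75.7
grip_force: 0.0
t: 32.65
tcp_pos: [441.9, -191.9, 303.2]
tcp_rot: [[-0.999, -0.053, -0.0], [-0.053, 0.999, 0.0], [0.0, 0.0, -1.0]]
contact_force: [0.1, 1.1, -0.1]
opening: 79.7
grip_force: 0.0
32.65 [ 441.9 -191.9  303.2] [[-0.999, -0.053, -0.0], [-0.053, 0.999, 0.0], [0.0, 0.0, -1.0]] 79.7 [ 0.1  1.1 -0.1]
[123.  29.] 15590 top 76.1 enc 290.5 -368.5 119.9 fit [ 297.  -366.4] 117.0 rgb [121. 124. 122.]
[  6. 180.] 915 top 25.9 enc 456.1 -554.1 22.8 fit [ 456.5 -590.3] 41.9 rgb [ 9. 10. 11.]
[ 90. 191.] 4865 top 27.3 enc 450.2 -457.1 54.9 fit [ 450.4 -457.9] 53.3 rgb [109. 103. 100.]
[367. 183.] 2156 top 37.4 enc 420.4 -141.7 31.9 fit [ 420.4 -141.8] 31.6 rgb [88. 83. 78.]
[247. 199.] 4408 top 77.0 enc 450.3 -278.9 14.4 fit [ 450.3 -278.9] 14.2 r
[... 789 characters left out ...]
729.7 -248.4] 56.8 rgb [80. 70.  0.]
[400. 415.] 2236 top 53.9 enc 722.8 -78.5 42.4 fit [644.  -79.3] 87.0 rgb [85. 86. 83.]
[524. 467.] 1084 top 39.4 enc 797.7 111.9 36.5 fit [800.4 110.2] 28.9 rgb [117.  121.5 117.5]
post 50 40 [ 436.1 -288.4   50.1] [ 456.7 -264.6   55.9] [ 442.1 -271.4   52.8]
post 56 37 [ 436.1 -282.2   56.2] [ 456.4 -264.8   61.9] [ 442.2 -270.6   59.2]
post 62 41 [ 436.2 -287.2   62.2] [ 458.1 -264.8   67.8] [ 442.6 -271.2   64.8]
post 68 50 [ 436.2 -292.1   68. ] [ 463.3 -264.8   74. ] [ 443.1 -272.    71.4]
post 74 410 [ 436.4 -293.1   74. ] [ 464.6 -264.7   80. ] [ 448.8 -277.8   77.6]
post 80 192 [ 440.8 -288.6   80. ] [ 460.  -268.6   82.4] [ 450.6 -279.2   80.7]
```

View pics/w12.png

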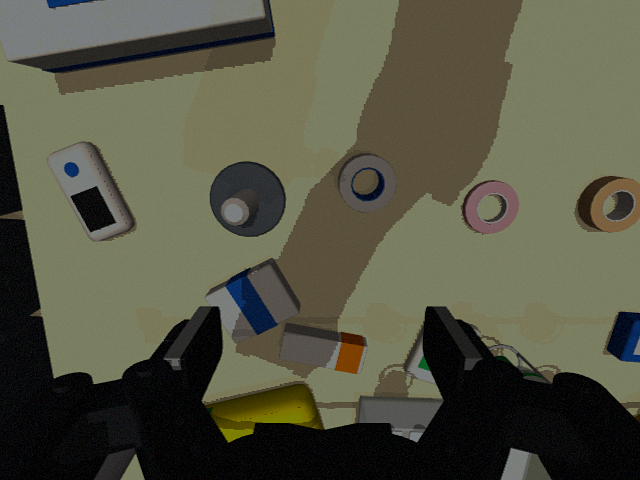

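The view shows the wide roll at (367,183), the post at (237,210), the pink roll at (491,207) and the beige one at (610,205). The circle fits are good, so I'm picking up the wide roll first.

```bash
python3 -m pendant '[{"fingers":82,"dx":10,"dy":26,"dz":20,"roll":0},{"fingers":82,"dx":8.8,"dy":25.3,"dz":40,"roll":0},{"fingers":82,"dx":0,"dy":0,"dz":50,"roll":0},{"fingers":82,"dx":0,"dy":0,"dz":50,"roll":0},{"fingers":82,"dx":0,"dy":0,"dz":50,"roll":0}]'
python3 -m pendant '[{"fingers":82,"dx":0,"dy":0,"dz":20,"roll":0},{"fingers":82,"dx":0,"dy":0,"dz":0,"roll":0},{"fingers":82,"dx":0,"dy":0,"dz":0,"roll":0},{"fingers":82,"dx":0,"dy":0,"dz":0,"roll":0},{"fingers":82,"dx":0,"dy":0,"dz":0,"roll":0}]'
```

```text
t: 33.2
tcp_pos: [420.7, -141.3, 92.0]
tcp_rot: [[-0.999, -0.054, 0.001], [-0.054, 0.999, -0.0], [-0.001, -0.0, -1.0]]
contact_force: [1.8, 0.3, -1.9]
opening: 82.2
grip_force: 0.0
t: 33.7
tcp_pos: [421.5, -142.4, 74.6]
tcp_rot: [[-0.999, -0.053, 0.002], [-0.053, 0.999, -0.0], [-0.002, -0.0, -1.0]]
contact_force: [0.1, -0.4, 0.8]
opening: 82.0
grip_force: 0.0
```

```bash
python3 -m pendant '[{"fingers":82,"dx":1,"dy":0.7,"dz":25,"roll":0},{"fingers":82,"dx":0,"dy":0,"dz":20,"roll":0},{"fingers":82,"dx":0,"dy":0,"dz":17,"roll":0},{"fingers":82,"dx":0,"dy":0,"dz":0,"roll":0},{"fingers":82,"dx":0,"dy":0,"dz":0,"roll":0}]'
python3 -m pendant '[{"fingers":40,"dx":0,"dy":0,"dz":0,"roll":0},{"fingers":40,"dx":0,"dy":0,"dz":0,"roll":0},{"fingers":40,"dx":0,"dy":0,"dz":0,"roll":0},{"fingers":40,"dx":0,"dy":0,"dz":0,"roll":0},{"fingers":40,"dx":0,"dy":0,"dz":0,"roll":0}]'
python3 -m pendant '[{"fingers":40,"dx":0,"dy":0,"dz":-15,"roll":0},{"fingers":40,"dx":0,"dy":0,"dz":-30,"roll":0},{"fingers":40,"dx":0,"dy":0,"dz":-30,"roll":0},{"fingers":40,"dx":0,"dy":0,"dz":-30,"roll":0},{"fingers":40,"dx":0,"dy":0,"dz":0,"roll":0}]'
python3 -m pendant '[{"fingers":40,"dx":0,"dy":0,"dz":0,"roll":0},{"fingers":40,"dx":0,"dy":0,"dz":0,"roll":0},{"fingers":40,"dx":0,"dy":0,"dz":0,"roll":0},{"fingers":40,"dx":0,"dy":0,"dz":0,"roll":0},{"fingers":40,"dx":0,"dy":0,"dz":0,"roll":0}]'
cat > inhand.py <<'E'
exec(open('circ.py').read()) if 0 else exec(open('w.py').read())
p=o['tcp_pos'];R=np.array(o['tcp_rot']); L=(W-p)@R
for rng in((-40,20),):
    m=(np.hypot(L[...,0],L[...,1])<40)&(abs(L[...,1])<28)&(L[...,2]>-45)&(L[...,2]<20)&(V>60)
    q=L[m]; print(len(q), np.percentile(q,[1,10,50,90,99],axis=0).round(1).tolist())
    t=q[abs(q[:,2]-np.median(q[:,2]))<3]
    # centre from -x/+x outer edge: circle fit of outer arc nearest the camera
    a=t[t[:,0]>15]; 
    # for bins in y take max x
    pts=[(a[k][:,0].max(),b) for b in np.arange(-20,21,4) for k in [abs(a[:,1]-b)<2] if k.sum()>3]
    pts=np.array(pts); x0=pts[:,0]-np.sqrt(32**2-pts[:,1]**2); print('centre x by arc',np.median(x0).round(2),x0.round(1))
E
python3 inhand.py w13
```

```text
t: 34.2
tcp_pos: [419.9, -141.9, 12.1]
tcp_rot: [[-0.999, -0.052, 0.001], [-0.052, 0.999, -0.0], [-0.001, -0.0, -1.0]]
contact_force: [-0.2, -0.2, -0.4]
opening: 82.0
grip_force: 0.0
t: 34.7
tcp_pos: [420.2, -141.9, 12.8]
tcp_rot: [[-0.999, -0.052, 0.002], [-0.052, 0.999, -0.0], [-0.002, -0.0, -1.0]]
contact_force: [-3.6, 1.3, 26.6]
opening: 62.5
grip_force: 58.5
t: 35.2
tcp_pos: [421.3, -142.2, 120.0]
tcp_rot: [[-0.999, -0.052, 0.006], [-0.052, 0.999, -0.001], [-0.006, -0.001, -1.0]]
contact_force: [1.2, 0.7, -1.8]
opening: 61.5
grip_force: 66.0
t: 35.7
tcp_pos: [419.3, -141.8, 115.9]
tcp_rot: [[-0.999, -0.052, -0.001], [-0.052, 0.999, 0.0], [0.001, 0.0, -1.0]]
contact_force: [0.3, 0.4, -0.7]
opening: 62.2
grip_force: 66.0
35.7 [ 419.3 -141.8  115.9] [[-0.999, -0.052, -0.001], [-0.052, 0.999, 0.0], [0.001, 0.0, -1.0]] 62.2 [ 0.3  0.4 -0.7]
15466 [[-29.0, -27.1, -24.6], [-21.8, -21.7, -24.0], [11.1, -1.7, -23.2], [29.1, 22.1, -17.3], [31.6, 27.3, 7.8]]
centre x by arc 0.1 [ 0.1  0.5  0.  -0.2 -0.  -0.1  0.1 -0.   0.2  0.8  1.2]
```

```bash
python3 -m pendant '[{"fingers":40,"dx":-6,"dy":-30,"dz":0,"roll":0},{"fingers":40,"dx":-6,"dy":-38,"dz":0,"roll":0},{"fingers":40,"dx":-6,"dy":-38,"dz":0,"roll":0},{"fingers":40,"dx":-5.8,"dy":-32.5,"dz":0,"roll":0},{"fingers":40,"dx":0,"dy":0,"dz":0,"roll":0}]'
python3 -m pendant '[{"fingers":40,"dx":0,"dy":0,"dz":0,"roll":0},{"fingers":40,"dx":0,"dy":0,"dz":0,"roll":0},{"fingers":40,"dx":0,"dy":0,"dz":0,"roll":0},{"fingers":40,"dx":0,"dy":0,"dz":0,"roll":0},{"fingers":40,"dx":0,"dy":0,"dz":0,"roll":0}]'
python3 - <<'E'
exec(open('inhand.py').read().replace('sys.argv[1]',"'w14'"))
# hole centre: dark/blue post visible through hole -> post top points
m=(z>70)&(z<84)&(np.hypot(W[...,0]-450.3,W[...,1]+278.9)<17); q=W[m]; print('post',len(q),q.mean(0) if len(q) else '', q.min(0) if len(q) else '',q.max(0) if len(q) else '')
E
```

```text
t: 36.25
tcp_pos: [450.5, -283.2, 116.1]
tcp_rot: [[-0.999, -0.048, 0.0], [-0.048, 0.999, -0.002], [-0.0, -0.002, -1.0]]
contact_force: [0.2, 1.2, -0.2]
opening: 61.9
grip_force: 66.0
t: 36.75
tcp_pos: [450.7, -278.4, 116.4]
tcp_rot: [[-0.999, -0.053, 0.0], [-0.053, 0.999, 0.0], [-0.0, 0.0, -1.0]]
contact_force: [0.2, -0.2, -1.9]
opening: 61.8
grip_force: 66.0
36.75 [ 450.7 -278.4  116.4] [[-0.999, -0.053, 0.0], [-0.053, 0.999, 0.0], [-0.0, 0.0, -1.0]] 61.8 [ 0.2 -0.2 -1.9]Traceback (most recent call last):
  File "<stdin>", line 1, in <module>
  File "<string>", line 1, in <module>
  File "<string>", line 4, in <module>
IndexError: list index out of range
```

```bash
python3 -m pendant '[{"fingers":40,"dx":0,"dy":0,"dz":12,"roll":0},{"fingers":40,"dx":0,"dy":0,"dz":10,"roll":0},{"fingers":40,"dx":0,"dy":0,"dz":6,"roll":0},{"fingers":40,"dx":0,"dy":0,"dz":4,"roll":0},{"fingers":40,"dx":0,"dy":0,"dz":0,"roll":0}]'
python3 -m pendant '[{"fingers":40,"dx":0,"dy":0,"dz":4,"roll":0},{"fingers":40,"dx":0,"dy":0,"dz":4,"roll":0},{"fingers":40,"dx":0,"dy":0,"dz":4,"roll":0},{"fingers":40,"dx":0,"dy":0,"dz":0,"roll":0},{"fingers":40,"dx":0,"dy":0,"dz":0,"roll":0}]'
```

```text
t: 37.25
tcp_pos: [450.2, -278.8, 83.6]
tcp_rot: [[-0.999, -0.052, -0.001], [-0.052, 0.999, 0.0], [0.001, 0.0, -1.0]]
contact_force: [0.8, 0.8, -0.2]
opening: 61.7
grip_force: 66.0
t: 37.75
tcp_pos: [450.5, -278.9, 72.3]
tcp_rot: [[-0.999, -0.052, -0.0], [-0.052, 0.999, -0.0], [0.0, -0.0, -1.0]]
contact_force: [-0.1, 0.4, 0.1]
opening: 61.8
grip_force: 66.0
```

```bash
python3 -m pendant '[{"fingers":40,"dx":0,"dy":0,"dz":12,"roll":0},{"fingers":40,"dx":0,"dy":0,"dz":12,"roll":0},{"fingers":40,"dx":0,"dy":0,"dz":12,"roll":0},{"fingers":40,"dx":0,"dy":0,"dz":9,"roll":0},{"fingers":40,"dx":0,"dy":0,"dz":2,"roll":0}]'
python3 -m pendant '[{"fingers":40,"dx":0,"dy":0,"dz":1,"roll":0},{"fingers":40,"dx":0,"dy":0,"dz":0,"roll":0},{"fingers":78,"dx":0,"dy":0,"dz":0,"roll":0},{"fingers":78,"dx":0,"dy":0,"dz":0,"roll":0},{"fingers":78,"dx":0,"dy":0,"dz":0,"roll":0}]'
python3 -m pendant '[{"fingers":78,"dx":0,"dy":0,"dz":0,"roll":0},{"fingers":78,"dx":0,"dy":0,"dz":-20,"roll":0},{"fingers":78,"dx":0,"dy":0,"dz":-40,"roll":0},{"fingers":78,"dx":0,"dy":0,"dz":-45,"roll":0},{"fingers":78,"dx":0,"dy":0,"dz":-45,"roll":0}]'
python3 -m pendant '[{"fingers":78,"dx":0,"dy":40,"dz":-30,"roll":0},{"fingers":78,"dx":0,"dy":45,"dz":-20,"roll":0},{"fingers":78,"dx":0,"dy":48,"dz":-10,"roll":0},{"fingers":78,"dx":0,"dy":48,"dz":0,"roll":0},{"fingers":78,"dx":0,"dy":48,"dz":0,"roll":0}]'
python3 -m pendant '[{"fingers":82,"dx":0,"dy":48,"dz":0,"roll":0},{"fingers":82,"dx":0,"dy":28,"dz":0,"roll":0},{"fingers":82,"dx":0,"dy":0,"dz":0,"roll":0},{"fingers":82,"dx":0,"dy":0,"dz":0,"roll":0},{"fingers":82,"dx":0,"dy":0,"dz":0,"roll":0}]'
python3 circ.py w15
```

```text
t: 38.25
tcp_pos: [449.9, -278.6, 23.8]
tcp_rot: [[-0.999, -0.052, -0.002], [-0.052, 0.999, 0.001], [0.002, 0.001, -1.0]]
contact_force: [-0.2, -1.0, 0.5]
opening: 61.8
grip_force: 66.0
t: 38.75
tcp_pos: [450.8, -279.0, 24.6]
tcp_rot: [[-0.999, -0.052, 0.001], [-0.052, 0.999, -0.0], [-0.0, -0.0, -1.0]]
contact_force: [0.0, -0.1, -0.1]
opening: 77.7
grip_force: 0.0
t: 39.25
tcp_pos: [450.2, -278.7, 176.0]
tcp_rot: [[-0.999, -0.052, -0.0], [-0.052, 0.999, 0.0], [0.0, 0.0, -1.0]]
contact_force: [2.4, 0.9, 0.8]
opening: 77.8
grip_force: 0.0
t: 39.75
tcp_pos: [438.3, -48.4, 234.9]
tcp_rot: [[-0.999, -0.052, 0.001], [-0.052, 0.999, 0.0], [-0.001, 0.0, -1.0]]
contact_force: [1.4, 0.3, 0.1]
opening: 78.4
grip_force: 0.0
t: 40.25
tcp_pos: [434.7, 24.8, 234.4]
tcp_rot: [[-0.999, -0.051, 0.0], [-0.051, 0.999, -0.0], [-0.0, -0.0, -1.0]]
contact_force: [-0.6, 0.1, -0.3]
opening: 82.2
grip_force: 0.0
40.25 [434.7  24.8 234.4] [[-0.999, -0.051, 0.0], [-0.051, 0.999, -0.0], [-0.0, -0.0, -1.0]] 82.2 [-0.6  0.1 -0.3]
[603.  14.] 1782 top 25.4 enc 250.7 255.5 26.9 fit [239.  254.6] 25.4 rgb [123.   63.
[... 294 characters left out ...]
2247 top 13.3 enc 443.4 11.1 31.9 fit [443.2  11.1] 31.5 rgb [96. 66. 66.]
[585. 274.] 7568 top 33.1 enc 509.6 261.9 6.0 fit [509.8 262.5] 5.9 rgb [37. 41. 44.]
[ 45. 326.] 6203 top 29.1 enc 578.7 -268.6 59.0 fit [ 579.  -264.4] 49.2 rgb [116. 113. 108.]
[286. 386.] 6190 top 78.1 enc 615.7 44.4 22.1 fit [659.4  41.6] 48.8 rgb [50. 62. 44.]
[539. 360.] 2584 top 29.4 enc 593.1 247.7 39.4 fit [589.8 250.3] 34.1 rgb [18. 41. 47.]
[103. 367.] 1220 top 26.8 enc 625.3 -206.8 25.4 fit [ 626.6 -211.2] 21.1 rgb [120. 121. 114.]
[116. 468.] 986 top 59.6 enc 730.5 -198.8 17.9 fit [ 730.  -198.9] 16.6 rgb [87. 76.  0.]
[529. 468.] 974 top 51.1 enc 720.5 287.3 13.2 fit [726.2 293. ] 13.5 rgb [43. 32.  2.]
```

```bash
python3 -m pendant '[{"fingers":82,"dx":-1,"dy":42,"dz":20,"roll":0},{"fingers":82,"dx":-1,"dy":42,"dz":25,"roll":0},{"fingers":82,"dx":-0.6,"dy":40.6,"dz":25,"roll":0},{"fingers":82,"dx":0,"dy":0,"dz":50,"roll":0},{"fingers":82,"dx":0,"dy":0,"dz":50,"roll":0}]'
python3 -m pendant '[{"fingers":82,"dx":0,"dy":0,"dz":0,"roll":0},{"fingers":82,"dx":0,"dy":0,"dz":0,"roll":0},{"fingers":82,"dx":0,"dy":0,"dz":0,"roll":0},{"fingers":82,"dx":0,"dy":0,"dz":0,"roll":0},{"fingers":82,"dx":0,"dy":0,"dz":0,"roll":0}]'
```

```text
t: 40.8
tcp_pos: [431.4, 150.8, 63.2]
tcp_rot: [[-0.999, -0.053, 0.002], [-0.053, 0.999, 0.001], [-0.002, 0.001, -1.0]]
contact_force: [2.2, 0.2, -0.1]
opening: 81.8
grip_force: 0.0
t: 41.3
tcp_pos: [431.8, 150.6, 66.2]
tcp_rot: [[-0.999, -0.052, 0.003], [-0.052, 0.999, 0.002], [-0.003, 0.001, -1.0]]
contact_force: [-0.2, 1.0, -0.1]
opening: 82.1
grip_force: 0.0
```

```bash
python3 -m pendant '[{"fingers":82,"dx":1,"dy":-1.2,"dz":25,"roll":0},{"fingers":82,"dx":0,"dy":0,"dz":20,"roll":0},{"fingers":82,"dx":0,"dy":0,"dz":15,"roll":0},{"fingers":82,"dx":0,"dy":0,"dz":0,"roll":0},{"fingers":82,"dx":0,"dy":0,"dz":0,"roll":0}]'
python3 -m pendant '[{"fingers":40,"dx":0,"dy":0,"dz":0,"roll":0},{"fingers":40,"dx":0,"dy":0,"dz":0,"roll":0},{"fingers":40,"dx":0,"dy":0,"dz":0,"roll":0},{"fingers":40,"dx":0,"dy":0,"dz":0,"roll":0},{"fingers":40,"dx":0,"dy":0,"dz":0,"roll":0}]'
python3 -m pendant '[{"fingers":40,"dx":0,"dy":0,"dz":-15,"roll":0},{"fingers":40,"dx":0,"dy":0,"dz":-30,"roll":0},{"fingers":40,"dx":0,"dy":0,"dz":-40,"roll":0},{"fingers":40,"dx":0,"dy":0,"dz":-30,"roll":0},{"fingers":40,"dx":0,"dy":0,"dz":0,"roll":0}]'
python3 -m pendant '[{"fingers":40,"dx":0,"dy":0,"dz":0,"roll":0},{"fingers":40,"dx":0,"dy":0,"dz":0,"roll":0},{"fingers":40,"dx":0,"dy":0,"dz":0,"roll":0},{"fingers":40,"dx":0,"dy":0,"dz":0,"roll":0},{"fingers":40,"dx":0,"dy":0,"dz":0,"roll":0}]'
python3 inhand.py w16
```

```text
t: 41.8
tcp_pos: [430.2, 149.1, 5.1]
tcp_rot: [[-0.999, -0.052, 0.001], [-0.052, 0.999, 0.0], [-0.001, 0.0, -1.0]]
contact_force: [0.4, -0.3, 0.9]
opening: 82.0
grip_force: 0.0
t: 42.3
tcp_pos: [430.4, 149.3, 5.7]
tcp_rot: [[-0.999, -0.052, 0.002], [-0.052, 0.999, 0.001], [-0.002, 0.001, -1.0]]
contact_force: [-3.2, -0.6, 22.9]
opening: 61.1
grip_force: 59.5
t: 42.8
tcp_pos: [431.6, 149.7, 123.3]
tcp_rot: [[-0.999, -0.052, 0.006], [-0.052, 0.999, 0.003], [-0.006, 0.003, -1.0]]
contact_force: [0.1, -0.1, -0.9]
opening: 60.7
grip_force: 66.6
t: 43.3
tcp_pos: [429.6, 148.9, 118.8]
tcp_rot: [[-0.999, -0.052, -0.001], [-0.052, 0.999, -0.001], [0.001, -0.0, -1.0]]
contact_force: [-0.3, -0.2, -1.1]
opening: 60.9
grip_force: 66.6
43.3 [429.6 148.9 118.8] [[-0.999, -0.052, -0.001], [-0.052, 0.999, -0.001], [0.001, -0.0, -1.0]] 60.9 [-0.3 -0.2 -1.1]
14449 [[-29.7, -27.1, -19.8], [-22.4, -21.4, -19.2], [9.1, 1.2, -18.4], [28.2, 22.4, -16.7], [31.0, 27.3, 1.4]]
centre x by arc -0.34 [-0.7 -0.8 -0.6 -0.3 -0.6 -0.6 -0.2 -0.3  0.3  0.5  1.1]
```

```bash
python3 -m pendant '[{"fingers":40,"dx":0.3,"dy":-25,"dz":0,"roll":0},{"fingers":40,"dx":0.3,"dy":-40,"dz":0,"roll":0},{"fingers":40,"dx":0.3,"dy":-45,"dz":0,"roll":0},{"fingers":40,"dx":0.3,"dy":-45,"dz":0,"roll":0},{"fingers":40,"dx":0.3,"dy":-45,"dz":0,"roll":0}]'
python3 -m pendant '[{"fingers":40,"dx":0,"dy":-45,"dz":0,"roll":0},{"fingers":40,"dx":0,"dy":-45,"dz":0,"roll":0},{"fingers":40,"dx":0,"dy":-45,"dz":0,"roll":0},{"fingers":40,"dx":0,"dy":-40,"dz":0,"roll":0},{"fingers":40,"dx":0,"dy":-35,"dz":0,"roll":0}]'
python3 -m pendant '[{"fingers":40,"dx":0,"dy":-18.2,"dz":0,"roll":0},{"fingers":40,"dx":0,"dy":0,"dz":0,"roll":0},{"fingers":40,"dx":0,"dy":0,"dz":0,"roll":0},{"fingers":40,"dx":0,"dy":0,"dz":0,"roll":0},{"fingers":40,"dx":0,"dy":0,"dz":0,"roll":0}]'
python3 -m pendant '[{"fingers":40,"dx":0,"dy":0,"dz":0,"roll":0},{"fingers":40,"dx":0,"dy":0,"dz":0,"roll":0},{"fingers":40,"dx":0,"dy":0,"dz":0,"roll":0},{"fingers":40,"dx":0,"dy":0,"dz":0,"roll":0},{"fingers":40,"dx":0,"dy":0,"dz":0,"roll":0}]'
```

```text
t: 43.85
tcp_pos: [438.5, -52.5, 119.2]
tcp_rot: [[-0.999, -0.053, -0.0], [-0.053, 0.999, 0.0], [0.0, 0.0, -1.0]]
contact_force: [0.8, 0.1, -0.1]
opening: 61.1
grip_force: 66.6
t: 44.35
tcp_pos: [449.3, -262.8, 119.1]
tcp_rot: [[-0.999, -0.051, -0.0], [-0.051, 0.999, -0.0], [0.0, -0.0, -1.0]]
contact_force: [0.5, 0.9, -0.2]
opening: 60.7
grip_force: 66.6
t: 44.85
tcp_pos: [450.9, -277.7, 119.3]
tcp_rot: [[-0.999, -0.054, -0.0], [-0.054, 0.999, 0.0], [0.0, 0.0, -1.0]]
contact_force: [0.4, -0.4, -0.0]
opening: 61.1
grip_force: 66.6
t: 45.35
tcp_pos: [450.7, -278.6, 119.3]
tcp_rot: [[-0.999, -0.052, 0.0], [-0.052, 0.999, -0.0], [0.0, -0.0, -1.0]]
contact_force: [-0.3, -0.3, -0.5]
opening: 60.5
grip_force: 66.6
```

```bash
python3 -m pendant '[{"fingers":40,"dx":0,"dy":0,"dz":15,"roll":0},{"fingers":40,"dx":0,"dy":0,"dz":12,"roll":0},{"fingers":40,"dx":0,"dy":0,"dz":6,"roll":0},{"fingers":40,"dx":0,"dy":0,"dz":4,"roll":0},{"fingers":40,"dx":0,"dy":0,"dz":4,"roll":0}]'
python3 -m pendant '[{"fingers":40,"dx":0,"dy":0,"dz":4,"roll":0},{"fingers":40,"dx":0,"dy":0,"dz":4,"roll":0},{"fingers":40,"dx":0,"dy":0,"dz":4,"roll":0},{"fingers":40,"dx":0,"dy":0,"dz":0,"roll":0},{"fingers":40,"dx":0,"dy":0,"dz":0,"roll":0}]'
python3 -m pendant '[{"fingers":40,"dx":0,"dy":0,"dz":5,"roll":0},{"fingers":40,"dx":0,"dy":0,"dz":5,"roll":0},{"fingers":40,"dx":0,"dy":0,"dz":3,"roll":0},{"fingers":40,"dx":0,"dy":0,"dz":0.5,"roll":0},{"fingers":40,"dx":0,"dy":0,"dz":0,"roll":0}]'
```

```text
t: 45.85
tcp_pos: [450.7, -278.7, 78.1]
tcp_rot: [[-0.999, -0.052, -0.0], [-0.052, 0.999, -0.0], [0.0, -0.0, -1.0]]
contact_force: [0.4, 1.3, 0.3]
opening: 60.9
grip_force: 66.6
t: 46.35
tcp_pos: [450.7, -278.7, 66.3]
tcp_rot: [[-0.999, -0.052, -0.0], [-0.052, 0.999, 0.0], [0.0, 0.0, -1.0]]
contact_force: [-0.9, -0.6, 0.3]
opening: 60.6
grip_force: 66.6
t: 46.85
tcp_pos: [450.6, -278.6, 52.7]
tcp_rot: [[-0.999, -0.052, -0.0], [-0.052, 0.999, 0.0], [0.0, 0.0, -1.0]]
contact_force: [-0.1, 0.2, -0.7]
opening: 60.7
grip_force: 66.6
```

```bash
python3 -m pendant '[{"fingers":78,"dx":0,"dy":0,"dz":0,"roll":0},{"fingers":78,"dx":0,"dy":0,"dz":0,"roll":0},{"fingers":78,"dx":0,"dy":0,"dz":0,"roll":0},{"fingers":78,"dx":0,"dy":0,"dz":0,"roll":0},{"fingers":78,"dx":0,"dy":0,"dz":-20,"roll":0}]'
python3 -m pendant '[{"fingers":78,"dx":0,"dy":0,"dz":-45,"roll":0},{"fingers":78,"dx":0,"dy":0,"dz":-45,"roll":0},{"fingers":78,"dx":0,"dy":0,"dz":-45,"roll":0},{"fingers":78,"dx":0,"dy":45,"dz":-20,"roll":0},{"fingers":78,"dx":0,"dy":49,"dz":0,"roll":0}]'
python3 -m pendant '[{"fingers":82,"dx":0,"dy":49,"dz":0,"roll":0},{"fingers":82,"dx":0,"dy":49,"dz":0,"roll":0},{"fingers":82,"dx":0,"dy":40,"dz":0,"roll":0},{"fingers":82,"dx":0,"dy":30,"dz":0,"roll":0},{"fingers":82,"dx":0,"dy":0,"dz":0,"roll":0}]'
python3 -m pendant '[{"fingers":82,"dx":0,"dy":0,"dz":0,"roll":0},{"fingers":82,"dx":0,"dy":0,"dz":0,"roll":0},{"fingers":82,"dx":0,"dy":0,"dz":0,"roll":0},{"fingers":82,"dx":0,"dy":0,"dz":0,"roll":0},{"fingers":82,"dx":0,"dy":0,"dz":0,"roll":0}]'
python3 circ.py w17 | head -12
```

```text
t: 47.35
tcp_pos: [449.7, -278.1, 71.4]
tcp_rot: [[-0.999, -0.052, -0.003], [-0.052, 0.999, 0.001], [0.003, 0.002, -1.0]]
contact_force: [0.1, 0.7, 0.4]
opening: 77.9
grip_force: 0.0
t: 47.85
tcp_pos: [446.6, -185.1, 230.6]
tcp_rot: [[-0.999, -0.049, 0.005], [-0.049, 0.999, -0.002], [-0.005, -0.002, -1.0]]
contact_force: [2.2, 1.8, -0.9]
opening: 78.3
grip_force: 0.0
t: 48.35
tcp_pos: [436.8, -13.3, 228.0]
tcp_rot: [[-0.998, -0.057, 0.0], [-0.057, 0.998, 0.001], [-0.0, 0.001, -1.0]]
contact_force: [0.6, -0.5, 0.2]
opening: 82.3
grip_force: 0.0
t: 48.85
tcp_pos: [437.0, -17.5, 227.8]
tcp_rot: [[-0.999, -0.051, -0.0], [-0.051, 0.999, -0.0], [0.0, -0.0, -1.0]]
contact_force: [-0.3, 0.5, 0.8]
opening: 81.9
grip_force: 0.0
48.85 [437.  -17.5 227.8] [[-0.999, -0.051, -0.0], [-0.051, 0.999, -0.0], [0.0, -0.0, -1.0]] 81.9 [-0.3  0.5  0.8]
[25.  8.] 899 top 35.3 enc 278.8 -266.4 16.0 fit [ 246.5 -272.8] 35.4 rgb [ 8. 16. 30.]
[604. 113.] 4100 top 25.5 enc 334.3 232.5 32.4 fit [334.2 232.6] 31.9 rgb [121.  62.   0.]
[ 47. 213.] 7918 top 71.0 enc 451.6 -275.9 32.0 fit [ 451.3 -276.2] 31.7 rgb [48. 44. 45.]
[349. 217.] 2333 top 13.4 enc 443.2 10.9 31.9 fit [443.2  10.8] 31.6 rgb [121.  95.  97.]
[608. 284.] 4710 top 53.1 enc 509.5 261.7 5.9 fit [509.5 261.9] 5.8 rgb [36. 40. 42.]
[ 77. 329.] 6755 top 29.1 enc 577.3 -270.1 58.5 fit [ 575.5 -268.8] 51.4 rgb [118. 118. 111.]
[309. 384.] 4788 top 23.7 enc 638.2 -20.8 55.4 fit [638.9 -21.4] 52.9 rgb [66. 75. 57.]
[576. 368.] 4075 top 33.5 enc 592.3 268.4 58.4 fit [600.6 265.7] 48.5 rgb [32. 39. 46.]
[ 15. 381.] 973 top 29.4 enc 652.9 -354.8 9.6 fit [ 652.7 -357.1] 9.6 rgb [37. 38. 40.]
[210. 392.] 540 top 27.3 enc 649.1 -128.8 21.8 fit [ 648.4 -124.1] 19.5 rgb [120.  63.  32.]
[371. 407.] 1548 top 93.8 enc 614.4 45.0 22.0 fit [643.3  43.9] 35.9 rgb [45. 48. 41.]
```

```bash
python3 -m pendant '[{"fingers":82,"dx":-7.7,"dy":28,"dz":30,"roll":0},{"fingers":82,"dx":0,"dy":0,"dz":45,"roll":0},{"fingers":82,"dx":0,"dy":0,"dz":45,"roll":0},{"fingers":82,"dx":0,"dy":0,"dz":45,"roll":0},{"fingers":82,"dx":0,"dy":0,"dz":20,"roll":0}]'
python3 -m pendant '[{"fingers":82,"dx":0,"dy":0,"dz":0,"roll":0},{"fingers":82,"dx":0,"dy":0,"dz":0,"roll":0},{"fingers":82,"dx":0,"dy":0,"dz":0,"roll":0},{"fingers":82,"dx":0,"dy":0,"dz":0,"roll":0},{"fingers":82,"dx":0,"dy":0,"dz":0,"roll":0}]'
```

```text
t: 49.4
tcp_pos: [441.7, 11.2, 39.7]
tcp_rot: [[-0.999, -0.052, -0.003], [-0.052, 0.999, -0.0], [0.004, -0.0, -1.0]]
contact_force: [1.8, 0.0, 1.0]
opening: 82.2
grip_force: 0.0
t: 49.9
tcp_pos: [443.8, 11.4, 43.7]
tcp_rot: [[-0.999, -0.052, 0.002], [-0.052, 0.999, 0.0], [-0.002, 0.0, -1.0]]
contact_force: [-0.9, -0.6, 0.1]
opening: 81.9
grip_force: 0.0
```

```bash
python3 -m pendant '[{"fingers":82,"dx":0.6,"dy":-0.5,"dz":20,"roll":0},{"fingers":82,"dx":0,"dy":0,"dz":14,"roll":0},{"fingers":82,"dx":0,"dy":0,"dz":6,"roll":0},{"fingers":82,"dx":0,"dy":0,"dz":3,"roll":0},{"fingers":82,"dx":0,"dy":0,"dz":0,"roll":0}]'
python3 -m pendant '[{"fingers":82,"dx":0,"dy":0,"dz":0,"roll":0},{"fingers":40,"dx":0,"dy":0,"dz":0,"roll":0},{"fingers":40,"dx":0,"dy":0,"dz":0,"roll":0},{"fingers":40,"dx":0,"dy":0,"dz":0,"roll":0},{"fingers":40,"dx":0,"dy":0,"dz":0,"roll":0}]'
```

```text
t: 50.4
tcp_pos: [442.7, 10.8, -0.0]
tcp_rot: [[-0.999, -0.052, 0.0], [-0.052, 0.999, -0.0], [-0.0, -0.0, -1.0]]
contact_force: [0.8, 0.3, 0.7]
opening: 82.0
grip_force: 0.0
t: 50.9
tcp_pos: [443.0, 10.8, 0.5]
tcp_rot: [[-0.999, -0.052, 0.001], [-0.052, 0.999, 0.0], [-0.001, -0.0, -1.0]]
contact_force: [-2.4, -0.6, 13.4]
opening: 60.3
grip_force: 61.4
```

```bash
python3 -m pendant '[{"fingers":40,"dx":0,"dy":0,"dz":-10,"roll":0},{"fingers":40,"dx":0,"dy":0,"dz":-30,"roll":0},{"fingers":40,"dx":0,"dy":0,"dz":-40,"roll":0},{"fingers":40,"dx":0,"dy":0,"dz":-35,"roll":0},{"fingers":40,"dx":0,"dy":0,"dz":-5,"roll":0}]'
python3 -m pendant '[{"fingers":40,"dx":0,"dy":0,"dz":0,"roll":0},{"fingers":40,"dx":0,"dy":0,"dz":0,"roll":0},{"fingers":40,"dx":0,"dy":0,"dz":0,"roll":0},{"fingers":40,"dx":0,"dy":0,"dz":0,"roll":0},{"fingers":40,"dx":0,"dy":0,"dz":0,"roll":0}]'
python3 inhand.py w18
```

```text
t: 51.4
tcp_pos: [444.2, 10.8, 123.8]
tcp_rot: [[-0.999, -0.052, 0.006], [-0.052, 0.999, 0.001], [-0.006, 0.0, -1.0]]
contact_force: [1.0, 0.1, -0.4]
opening: 59.9
grip_force: 65.4
t: 51.9
tcp_pos: [442.3, 10.8, 119.2]
tcp_rot: [[-0.999, -0.052, -0.001], [-0.052, 0.999, -0.0], [0.001, -0.0, -1.0]]
contact_force: [0.5, 0.0, -0.4]
opening: 60.3
grip_force: 65.4
51.9 [442.3  10.8 119.2] [[-0.999, -0.052, -0.001], [-0.052, 0.999, -0.0], [0.001, -0.0, -1.0]] 60.3 [ 0.5  0.  -0.4]
12020 [[-29.5, -27.2, -13.3], [-22.9, -21.9, -12.6], [5.0, 0.4, -11.9], [24.7, 22.7, -11.1], [30.0, 27.3, -10.1]]
centre x by arc -0.51 [-0.5 -0.4 -0.6 -0.5 -0.9 -0.3 -0.6 -0.5  0.1  0.2  0.6]
```

```bash
python3 -m pendant '[{"fingers":40,"dx":1,"dy":-25,"dz":0,"roll":0},{"fingers":40,"dx":1,"dy":-40,"dz":0,"roll":0},{"fingers":40,"dx":1,"dy":-45,"dz":0,"roll":0},{"fingers":40,"dx":1,"dy":-45,"dz":0,"roll":0},{"fingers":40,"dx":1,"dy":-45,"dz":0,"roll":0}]'
python3 -m pendant '[{"fingers":40,"dx":1,"dy":-40,"dz":0,"roll":0},{"fingers":40,"dx":0.9,"dy":-30,"dz":0,"roll":0},{"fingers":40,"dx":0,"dy":-19.6,"dz":0,"roll":0},{"fingers":40,"dx":0,"dy":0,"dz":0,"roll":0},{"fingers":40,"dx":0,"dy":0,"dz":0,"roll":0}]'
python3 -m pendant '[{"fingers":40,"dx":0,"dy":0,"dz":0,"roll":0},{"fingers":40,"dx":0,"dy":0,"dz":0,"roll":0},{"fingers":40,"dx":0,"dy":0,"dz":0,"roll":0},{"fingers":40,"dx":0,"dy":0,"dz":0,"roll":0},{"fingers":40,"dx":0,"dy":0,"dz":0,"roll":0}]'
```

```text
t: 52.45
tcp_pos: [447.8, -190.9, 119.6]
tcp_rot: [[-0.999, -0.052, -0.0], [-0.052, 0.999, 0.0], [0.0, 0.0, -1.0]]
contact_force: [1.0, 1.3, 0.1]
opening: 60.1
grip_force: 65.4
t: 52.95
tcp_pos: [450.6, -278.5, 119.4]
tcp_rot: [[-0.999, -0.052, -0.001], [-0.052, 0.999, 0.001], [0.001, 0.001, -1.0]]
contact_force: [-0.0, 1.2, -0.6]
opening: 59.8
grip_force: 65.4
t: 53.45
tcp_pos: [450.9, -278.6, 119.8]
tcp_rot: [[-0.999, -0.052, 0.0], [-0.052, 0.999, -0.0], [-0.0, -0.0, -1.0]]
contact_force: [0.1, 0.1, -0.5]
opening: 60.3
grip_force: 65.4
```

```bash
python3 -m pendant '[{"fingers":40,"dx":0.5,"dy":0,"dz":15,"roll":0},{"fingers":40,"dx":0,"dy":0,"dz":15,"roll":0},{"fingers":40,"dx":0,"dy":0,"dz":6,"roll":0},{"fingers":40,"dx":0,"dy":0,"dz":4,"roll":0},{"fingers":40,"dx":0,"dy":0,"dz":3,"roll":0}]'
python3 -m pendant '[{"fingers":40,"dx":0,"dy":0,"dz":3,"roll":0},{"fingers":40,"dx":0,"dy":0,"dz":2,"roll":0},{"fingers":40,"dx":0,"dy":0,"dz":1,"roll":0},{"fingers":40,"dx":0,"dy":0,"dz":0,"roll":0},{"fingers":40,"dx":0,"dy":0,"dz":0,"roll":0}]'
```

```text
t: 53.95
tcp_pos: [450.5, -278.9, 76.9]
tcp_rot: [[-0.999, -0.052, 0.0], [-0.052, 0.999, -0.0], [-0.0, -0.0, -1.0]]
contact_force: [0.1, 0.6, 0.1]
opening: 60.6
grip_force: 65.4
t: 54.45
tcp_pos: [450.4, -278.8, 70.9]
tcp_rot: [[-0.999, -0.052, 0.0], [-0.052, 0.999, -0.0], [-0.0, -0.0, -1.0]]
contact_force: [0.0, -0.1, -0.4]
opening: 59.7
grip_force: 65.5
```

Releasing, then retreating toward the robot side for a final check.

```bash
python3 -m pendant '[{"fingers":78,"dx":0,"dy":0,"dz":0,"roll":0},{"fingers":78,"dx":0,"dy":0,"dz":0,"roll":0},{"fingers":78,"dx":0,"dy":0,"dz":0,"roll":0},{"fingers":78,"dx":0,"dy":0,"dz":0,"roll":0},{"fingers":78,"dx":0,"dy":0,"dz":-20,"roll":0}]'
python3 -m pendant '[{"fingers":78,"dx":0,"dy":0,"dz":-45,"roll":0},{"fingers":78,"dx":0,"dy":0,"dz":-45,"roll":0},{"fingers":78,"dx":0,"dy":0,"dz":-45,"roll":0},{"fingers":78,"dx":0,"dy":35,"dz":-30,"roll":0},{"fingers":78,"dx":0,"dy":45,"dz":-20,"roll":0}]'
python3 -m pendant '[{"fingers":78,"dx":0,"dy":40,"dz":0,"roll":0},{"fingers":78,"dx":0,"dy":0,"dz":0,"roll":0},{"fingers":78,"dx":0,"dy":0,"dz":0,"roll":0},{"fingers":78,"dx":0,"dy":0,"dz":0,"roll":0},{"fingers":78,"dx":0,"dy":0,"dz":0,"roll":0}]'
python3 circ.py w19 | head -6
python3 - <<'E'
from h import *
im,d,W=snap('scene','s19.png'); z=W[...,2]
for y0 in(48,146,-64):
    m=(z>350)&(z<362)&(abs(W[...,1]-y0)<20)&(abs(W[...,0]-632)<40); q=W[m]; t=q[q[:,2]>np.percentile(q[:,2],70)]; print(y0,m.sum(),t.mean(0).round(1),q.max(0).round(1))
im=cv2.imread('pics/s19.png')[180:400,180:440]; cv2.imwrite('pics/c19.png',cv2.resize(im,None,fx=2.7,fy=2.7))
E
```

```text
t: 54.95
tcp_pos: [449.3, -278.2, 89.3]
tcp_rot: [[-0.999, -0.052, -0.003], [-0.052, 0.999, 0.002], [0.003, 0.002, -1.0]]
contact_force: [0.4, -0.2, -0.0]
opening: 78.0
grip_force: 0.0
t: 55.45
tcp_pos: [446.3, -199.4, 278.0]
tcp_rot: [[-0.999, -0.049, 0.002], [-0.049, 0.999, -0.001], [-0.002, -0.001, -1.0]]
contact_force: [1.4, 0.7, -0.0]
opening: 78.1
grip_force: 0.0
t: 55.95
tcp_pos: [444.0, -159.8, 275.5]
tcp_rot: [[-0.999, -0.051, -0.001], [-0.051, 0.999, -0.0], [0.001, -0.0, -1.0]]
contact_force: [0.1, 0.5, -0.3]
opening: 77.9
grip_force: 0.0
55.95 [ 444.  -159.8  275.5] [[-0.999, -0.051, -0.001], [-0.051, 0.999, -0.0], [0.001, -0.0, -1.0]] 77.9 [ 0.1  0.5 -0.3]
[101.  24.] 10997 top 75.7 enc 292.2 -342.0 94.3 fit [ 320.3 -336.9] 97.1 rgb [45. 43. 40.]
[ 46. 192.] 5675 top 27.2 enc 450.1 -457.1 54.6 fit [ 450.  -456.7] 52.6 rgb [105.  99.  97.]
[207. 205.] 6208 top 82.8 enc 450.8 -276.9 31.8 fit [ 450.7 -277. ] 31.6 rgb [93. 81. 78.]
[228. 302.] 3932 top 29.4 enc 577.0 -270.2 58.2 fit [ 570.3 -270.3] 52.5 rgb [84. 78. 89.]
[411. 367.] 2183 top 23.9 enc 638.7 -21.9 55.8 fit [638.  -21.4] 53.6 rgb [81. 96. 72.]
48 104 [634.   47.9 354.1] [642.8  64.7 356.5]
146 146 [631.2 147.2 354.5] [640.9 165.6 357.1]
-64 117 [643.4 -63.5 355.5] [652.  -44.1 359.7]
```

View pics/c19.png

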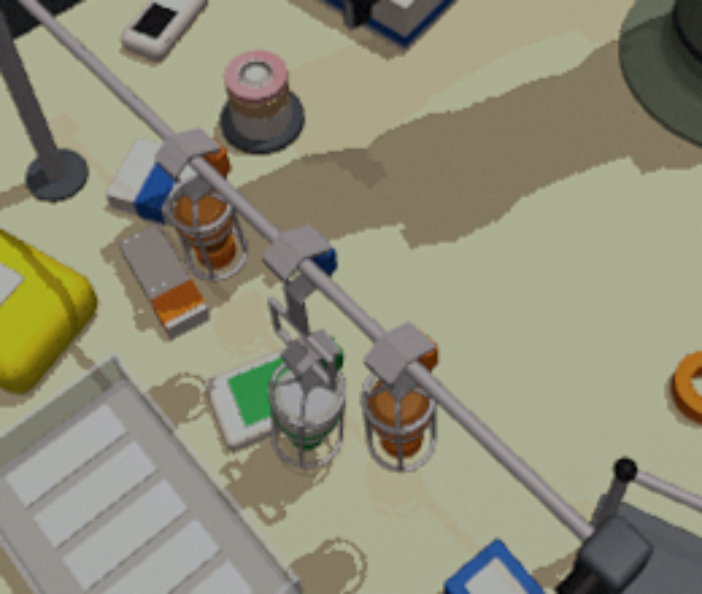

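The last view shows the rolls stacked on the post at (258,95), pink on top, and the hanger with the big bottle at (300,370). The small bottles hang at (205,200) and (400,390). I'll run one numeric check that s1 hangs as upright as s2.

Run:
```python
from seg import *
for n in('scene','top'):
    im,d,W=snap(n); H,S,V=hsv(im); z=W[...,2]; x=W[...,0]-632+.0525*(W[...,1]-46)
    col=(H>3)&(H<20)&(S>110)
    for y0 in(146,-64):
        nr=(abs(W[...,1]-y0)<32)&(abs(x)<60)
        for lo,hi,c in((350,362,0),(300,335,1),(255,300,1),(225,255,1),(195,225,0)):
            m=nr&(z>lo)&(z<hi)&(col if c else ~col)
            if m.sum()>5: print(n,y0,lo,m.sum(),'x',np.percentile(x[m],[5,50,95]).round(1),'y',np.median(W[...,1][m]).round(1),'z',z[m].max().round(1))
```

```text
scene 146 350 152 x [-3.6  3.7 10.5] y 146.9 z 356.7
scene 146 300 33 x [-23.5 -18.2 -12.8] y 154.1 z 329.8
scene 146 255 229 x [-9.6  6.7 19.2] y 152.5 z 299.3
scene 146 225 12 x [ 2.  10.6 19.8] y 161.2 z 252.4
scene 146 195 118 x [-18.6  13.   21.7] y 157.9 z 224.9
scene -64 350 136 x [-3.6  4.2 11.5] y -63.6 z 357.6
scene -64 300 54 x [-24.  -18.2 -12.6] y -56.0 z 333.9
scene -64 255 184 x [-10.3   4.5  19.2] y -57.7 z 296.2
scene -64 225 44 x [-8.5  4.9 17.6] y -50.4 z 254.5
scene -64 195 95 x [-22.9  10.2  20.7] y -49.7 z 224.0
top 146 350 114 x [-11.5  -2.    6.8] y 148.5 z 358.7
top 146 300 48 x [-30.1 -27.7 -20.3] y 144.5 z 335.0
top 146 255 71 x [-23.8  -5.7   8.1] y 137.2 z 299.4
top 146 195 58 x [-28.7 -19.7  11.1] y 136.0 z 222.7
top -64 350 126 x [-10.2  -1.1  10. ] y -61.1 z 358.6
top -64 300 40 x [-29.8 -27.3 -22.3] y -61.3 z 334.5
top -64 255 49 x [-24.8  -4.7   7.2] y -63.3 z 284.8
top -64 225 7 x [-24.3 -21.1 -18.5] y -63.3 z 254.8
top -64 195 64 x [-28.6 -17.5  -0.5] y -59.3 z 222.0
```

Both hang alike and upright, so I'm handing in.

```bash
python3 -c "
from bench import arm
print(arm.hand_in())"
```

```text
the job is handed in; nothing more can be done
None
```

The job is handed in: the hanger hangs on the rail with the big bottle on its loop, the two small bottles present hang straight on the rail, and the three rolls are fully down on the post, widest at the bottom; the hand-in returned no verdict.

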